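# Open the petal tin, stow its lid and scan the label inside

## Task

Lift the loose lid off the green petal tin by its knob and lay it flat, knob up, down inside the shallow lid tray between the two tall tubs of paper rolls; it fits only one way and the tall things crowd both places, so you may have to put it down on the blue mat and take the knob the other way. Then pick up the scanner, hold it steady for a second pointing straight down a few centimetres (about 5) above the bar label in the open tin, and stand it upright in the middle of its round pad again. Set things down gently, and leave the tin and everything else where they are.

Things in the scene. Friction and masses are not known exactly. Their poses are not given: they have to be found in the camera images.
- lid: Loose green lid with a yellow panel, starting on the tin. Origin: centre of its underside; z up. From the origin up: plug 106 x 86 mm, 8 high; plate 130 (x) x 110 (y) mm from 8 to 14 mm; brass neck 18 mm thick to 24 mm; dark wooden square knob 32 x 32 mm, sides along x and y, from 24 to 52 mm. 0.18 to 0.35 kg.
- tin: Loose heavy open tin, green, 124 (x) x 104 (y) x 60 mm high, walls 4 mm, holding an orange pack of petal paper whose top is 35 mm up. Origin: centre of its underside. The closed lid's plate rests on the rim, lid origin 52 mm above the tin's, axes alike. The flask and the foam cylinder, both 215 mm tall, stand close on its +y and -y sides.
- label (a point): Centre of the white bar label 64 x 40 mm that lies face up on the paper pack in the tin, 36 mm above the tin's underside and 20 mm towards the tin's +x; hidden until the lid is off.
- tray (a point): Centre of the lid tray's floor, 6 mm above the table, in the fixed plywood organiser; z up. The tray is 123 mm (x) x 148 mm (y) inside, so the lid's long side lies along the tray's y, either way round (5 to 9 mm of play). Lips 14 mm above the floor at its -x and +x edges; at its -y and +y edges stand tubs 61 mm thick and 143 mm deep, 164 mm above the floor, with paper rolls up to 180 mm.
- scanner: Loose handheld stick scanner, 0.24 kg, standing nose down on its pad. Origin: centre of its flat nose, z along the handle upwards. Black head 62 (x) x 46 (y) mm, 34 high; yellow collar 44 x 38 mm to 50 mm; square yellow handle 32 x 32 mm up to 155 mm.
- window (a point): Scanner's red reading window, centre of its nose face; it looks along the scanner's -z.
- pad: Fixed round black charging pad, 96 mm across, 8 mm high. Origin: centre of its underside.
- mat: Fixed blue mat 170 (x) x 200 (y) x 3 mm, free. Origin: centre of its underside. Clear of tall things, save that the scanner may stand about 0.2 m away along x.
- flask: Bystander: loose orange flask, black cap, 76 mm across, 215 tall. Origin: centre of underside.
- foam: Bystander: loose black foam cylinder, 90 mm across, 215 tall. Origin: centre of underside.
- bowl: Bystander: loose white bowl with a red ball, 90 mm across, 60 high. Origin: centre of underside.
- tape: Bystander: loose yellow tape roll lying flat, 100 mm across, 45 high. Origin: centre of underside.
- gluegun: Bystander: loose blue glue gun lying on its side, 225 x 140 x 38 mm; barrel along x. Origin: below the barrel's middle.
Things that resemble listed ones, but are neither listed nor needed, are in the scene too. What is shaped like the lid but purple is not meant.

How it is judged:
By the outcome, as a careful person would: the job done as asked, in the order asked, and still so for the second after the job is handed in, with the robot touching nothing.
It also fails if it takes over 72 s, if anything falls off the work surface, if the arm or the gripper's body presses on something with over 40 N, if the wrist force passes 120 N, or if a joint passes its speed limit or range.

## Robot

A 7-joint arm with a two-finger parallel gripper is mounted at the origin on the work surface. World frame = base frame: x ahead of the robot, y to its left, z up, the work surface at z = 0. Lengths are in m, angles in rad, forces in N, time in s.
With the tool pointing down it reaches from about 0.35 to 0.9 m from the base axis. Payload 19.9 kg.
Tool frame: the origin (TCP) lies midway between the tips of the shut fingers; the grasp point (between the pads) lies manip.hold_point_z behind it (manip.hold_point_z is the distance from the TCP to the grasp point, in m); z points along the fingers, y is the line along which they close (so a half turn about z gives the same grasp; the last joint's range is limited). The gripper opens to 94 mm and grips with 3 to 60 N. Pads are 16 mm wide; open, the fingers measure 119 mm over their backs; the gripper's body (75 mm by 177 mm) begins 78 mm behind the grasp point.
Start: joints at [-1.167, 0.417, -0.01, 1.614, 0.005, 1.111, -0.053], TCP at [0.269, 0.564, 0.205] pointing down, gripper open.
Joint ranges: [-2.81, 2.81], [-0.39, 2.02], [-1.27, 1.25], [0.06, 2.57], [-1.19, 4.33], [0.19, 2], [-2.82, 2.82]. Speed limits (rad/s): [1.89, 1.89, 2.39, 2.39, 3.01, 3.01, 3.01].

## Interface

Orientations are given as a 3x3 rotation matrix whose columns are the frame's x, y, z axes.
In Python, from workcell import manip gives the robot as it stands.
- The arm moves only by the shell command python3 -m pendant 'ROWS'. ROWS is JSON, a list of rows, each an object of numbers: "tx", "ty", "tz": the shift along the tool's x, y, z in units of 40 mm (1.0 is 40 mm); "rx", "ry", "rz": the turn, a rotation vector about the tool's x, y, z in units of 5 degrees (1.0 is 5 degrees); "fingers": the finger opening in mm, from 0 to 94. A call has 1 to 8 rows; each row is the pose to reach, as a shift and turn from the pose commanded when the call began, along the tool's axes at that moment; what a row does not reach only later rows make up. A row lasts 1/12 s, in which the tool goes at most 41.7 mm and 7.16 degrees, less where a joint would pass 70% of its speed; a pose out of reach is approached as far as the arm can. A call with a gripper value outside its range is refused whole. The fingers move at their own pace and stop on an object; the grip force is fixed at half the most. Time passes only in rows, so rows that repeat a pose let the fingers close. It gives the time, the measured TCP pose, the force, the opening and the grip force at its end, in the units of the state.
- manip.sense(): the state, without advancing time (a new reading comes with each control period).
- manip.snapshot(name): name is "scene" or "top" or "wrist"; returns the picture (480x640x3 uint8, red, green, blue); there is no depth.
- manip.calibration(name): a dict with "fov_y" (degrees; the focal length in pixels is half the picture's height over the tangent of half this angle, whatever the lens; pixels are square), "cx", "cy" (the principal point, pixels), "world_from_camera" (4x4, takes a point from camera to world coordinates); the wrist camera has in their place "T_tool_cam" (4x4, takes a point from camera to tool coordinates, whose origin is the TCP and whose axes are the flange's). Camera axes: x right, y up, looking along -z (the intrinsics and any distortion apply to the point x, -y, -z); pixel columns grow to the right and rows downward; lengths in m; the calibration is good to about 2 mm. A picture is of the moment at which its call begins: read the wrist's pose just before it. calibration takes no time and is no camera call.
- manip.finish_job(): hands the job in; it is judged then, once.
The state is a dict: "time_s": time; "qpos": joint angles; "joint_vel": joint speeds; "joint_efforts": joint torques, N m; "tool_pos": TCP position; "tool_rot": TCP orientation; "contact_force": force on the tool from outside, world axes, zero at the start; "wrist_torque": the same for the moment, N m; "opening": finger opening in m; "gripper_force": force on a finger pad.
Only numpy, scipy, OpenCV 4.12 (cv2) and the standard library are available. Lean on these libraries where they do the work, as an engineer would, in place of code of your own. Each camera call takes 0.05 s, during which the arm holds its last target. There are 200 camera calls.

## Working session

There is one attempt and no reset: what is moved stays moved. The work goes in short steps, Python scripts to look and compute and a shell command to move; the robot and the scene stay as the last step left them, time stands still between calls to the robot, and variables do not carry over. Pictures are saved under pics/ and viewed, at most 10 in all, crops included, and the job is handed in when it is done.

```bash
mkdir -p pics; ls
python3 - <<'E'
from workcell import manip
import cv2,numpy as np
np.set_printoptions(precision=4,suppress=True)
print(manip.hold_point_z)
for n in ["scene","top","wrist"]:
    c=manip.calibration(n);print(n,c)
    im=manip.snapshot(n);cv2.imwrite(f"pics/{n}0.png",im[:,:,::-1])
s=manip.sense();print(s)
E
```

```text
pics
0.0188
scene {'fov_y': 52.75495547153325, 'cx': 322.1222585567849, 'cy': 242.0845115905346, 'world_from_camera': array([[-0.3568, -0.7849,  0.5066,  1.1233],
       [ 0.9341, -0.2925,  0.2048,  0.2882],
       [-0.0126,  0.5463,  0.8375,  1.0717],
       [ 0.    ,  0.    ,  0.    ,  1.    ]])}
top {'fov_y': 54.7099088181606, 'cx': 315.3787241265648, 'cy': 229.8440437881394, 'world_from_camera': array([[-0.0018,  0.9982, -0.0593,  0.455 ],
       [-0.9999, -0.0027, -0.0162,  0.0248],
       [-0.0163,  0.0592,  0.9981,  1.1895],
       [ 0.    ,  0.    ,  0.    ,  1.    ]])}
wrist {'fov_y': 63.76454300295124, 'cx': 315.2292689209626, 'cy': 240.77814028868536, 'T_tool_cam': array([[-0.0005,  0.9611,  0.2762,  0.0808],
       [ 1.    ,  0.0002,  0.0013,  0.    ],
       [ 0.0012,  0.2762, -0.9611, -0.1794],
       [ 0.    ,  0.    ,  0.    ,  1.    ]])}
{'time_s': 0.15, 'qpos': array([-1.1665,  0.4178, -0.0103,  1.614 ,  0.0047,  1.1107, -0.053 ]), 'joint_vel': array([-0.0001, -0.0008,  0.0019,  0.0001,  0.0009, -0.0008, -0.0013]), 'joint_efforts': array([  0.0011, -85.1532,   0.6389, -42.6129,  -0.0489,   0.0172,
         0.0001]), 'tool_pos': array([0.2694, 0.5636, 0.205 ]), 'tool_rot': array([[-0.9023,  0.4312, -0.0003],
       [ 0.4312,  0.9023, -0.0009],
       [-0.0001, -0.0009, -1.    ]]), 'contact_force': array([ 0.3212,  0.9255, -0.8662]), 'wrist_torque': array([ 0.0278, -0.0034, -0.0498]), 'gripper_force': 0.0, 'opening': 0.09406119866131275}
```

View pics/scene0.png

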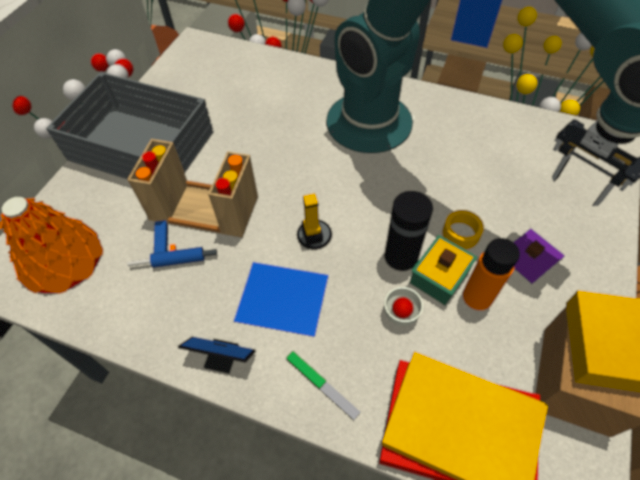

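View pics/top0.png

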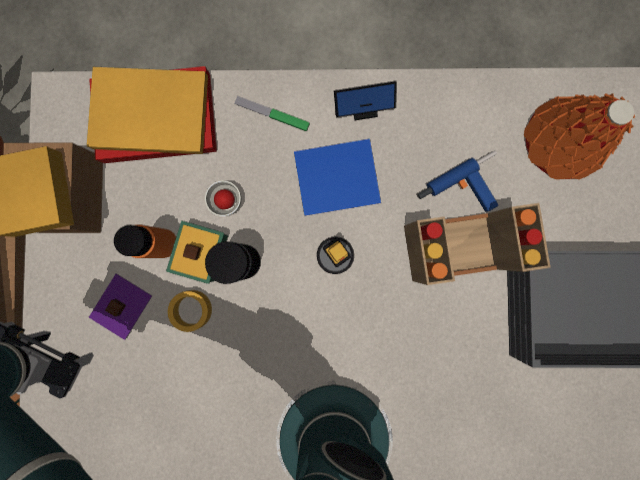

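Scene picture: the green/yellow lid with its brown knob is at (447,257), between the black foam (408,230) and the orange flask (490,275). The purple look-alike is at (535,255), the scanner at (312,220) on its pad, the tray at (195,205) and the mat at (282,298). In the top picture: lid (191,252), purple (120,305), scanner (335,252), tray (475,243), mat (338,177), monitor (365,100), another box (575,300).
The lid meant is the green one with the yellow panel, at top (191,252), because the purple one is excluded by the text. I'll confirm that in a crop.

```bash
cat > h.py <<'E'
import numpy as np,cv2
from workcell import manip
np.set_printoptions(precision=4,suppress=True)
def cam(name,s=None):
    c=manip.calibration(name)
    if name=="wrist":
        s=s or manip.sense(); T=np.eye(4);T[:3,:3]=s["tool_rot"];T[:3,3]=s["tool_pos"]
        W=T@c["T_tool_cam"]
    else: W=c["world_from_camera"]
    return dict(f=240/np.tan(np.radians(c["fov_y"]/2)),cx=c["cx"],cy=c["cy"],W=W)
def ray(c,p):
    d=c["W"][:3,:3]@np.array([(p[0]-c["cx"])/c["f"],-(p[1]-c["cy"])/c["f"],-1.]);return c["W"][:3,3],d/np.linalg.norm(d)
def plane(c,p,z):
    o,d=ray(c,p);return o+d*(z-o[2])/d[2]
def tri(obs):
    A=np.zeros((3,3));b=np.zeros(3);R=[ray(c,p) for c,p in obs]
    for o,d in R: P=np.eye(3)-np.outer(d,d);A+=P;b+=P@o
    x=np.linalg.solve(A,b);return x,[np.linalg.norm(np.cross(d,x-o)) for o,d in R]
def proj(c,X):
    q=c["W"][:3,:3].T@(np.asarray(X)-c["W"][:3,3]);return np.array([c["cx"]-c["f"]*q[0]/q[2],c["cy"]+c["f"]*q[1]/q[2]])
def blobs(im,box,lo,hi,amin=30):
    x0,y0,x1,y1=box;hsv=cv2.cvtColor(im,cv2.COLOR_RGB2HSV)[y0:y1,x0:x1]
    m=cv2.inRange(hsv,np.array(lo),np.array(hi));out=[]
    for k in cv2.findContours(m,cv2.RETR_EXTERNAL,cv2.CHAIN_APPROX_NONE,offset=(x0,y0))[0]:
        a=cv2.contourArea(k)
        if a>amin: out.append((a,k.reshape(-1,2)))
    return sorted(out,key=lambda t:-t[0])
def rect_on(c,k,z):
    P=np.array([plane(c,p,z)[:2] for p in k.astype(float)],np.float32)*1000
    r=cv2.minAreaRect(P);return np.round(np.array(r[0])/1000,4),np.round(r[1],1),round(r[2],1)
def snap(name,fn=None):
    s=manip.sense();c=cam(name,s);im=manip.snapshot(name)
    if fn: cv2.imwrite(f"pics/{fn}.png",im[:,:,::-1])
    return c,im
E
python3 - <<'E'
from h import *
S=cv2.imread("pics/scene0.png");T=cv2.imread("pics/top0.png")
def cr(im,x,y,w,h): return cv2.resize(im[y:y+h,x:x+w],(400,300),interpolation=cv2.INTER_CUBIC)
cv2.imwrite("pics/crop1.png",np.vstack([np.hstack([cr(T,80,200,160,120),cr(S,390,190,160,120)]),np.hstack([cr(T,400,195,160,120),cr(S,130,130,180,135)])]))
ct,cs=cam("top"),cam("scene");T=T[:,:,::-1].copy();S=S[:,:,::-1].copy()
# mat
for c,im,b in((ct,T,(280,120,400,230)),(cs,S,(220,250,340,345))):
    k=blobs(im,b,(100,120,80),(125,255,255))[0][1];print("mat",rect_on(c,k,.003))
def cen(k): 
    m=cv2.moments(k.reshape(-1,1,2));return np.array([m['m10'],m['m01']])/m['m00']
def show(n,im,b,lo,hi):
    for a,k in blobs(im,b,lo,hi,20)[:3]: print(n,a,cen(k),k.min(0),k.max(0))
for n,im,b in(("knobT",T,(178,240,204,265)),("knobS",S,(432,243,465,270))): show(n,im,b,(0,60,20),(20,255,120))
for n,im,b in(("scanT",T,(318,235,355,270)),("scanS",S,(295,185,335,250))): show(n,im,b,(18,120,100),(32,255,255))
for n,im,b in(("padT",T,(305,225,370,285)),("padS",S,(285,205,345,260))): show(n,im,b,(0,0,0),(179,255,70))
E
```

```text
mat (array([ 0.6625, -0.0112]), array([167.6, 199. ]), 9.4)
mat (array([ 0.6626, -0.008 ]), array([166., 196.]), 9.5)
knobT 222.5 [192.3835 250.6846] [183 242] [202 259]
knobS 161.0 [446.5528 257.9161] [439 250] [454 266]
scanT 241.0 [336.6909 252.0104] [326 242] [347 263]
scanS 320.0 [311.5536 220.5531] [303 207] [320 233]
scanS 134.5 [309.943 199.575] [303 193] [317 206]
padT 1022.0 [334.8813 254.7676] [317 236] [353 273]
padS 358.0 [310.5205 239.1588] [298 224] [330 248]
```

View pics/crop1.png

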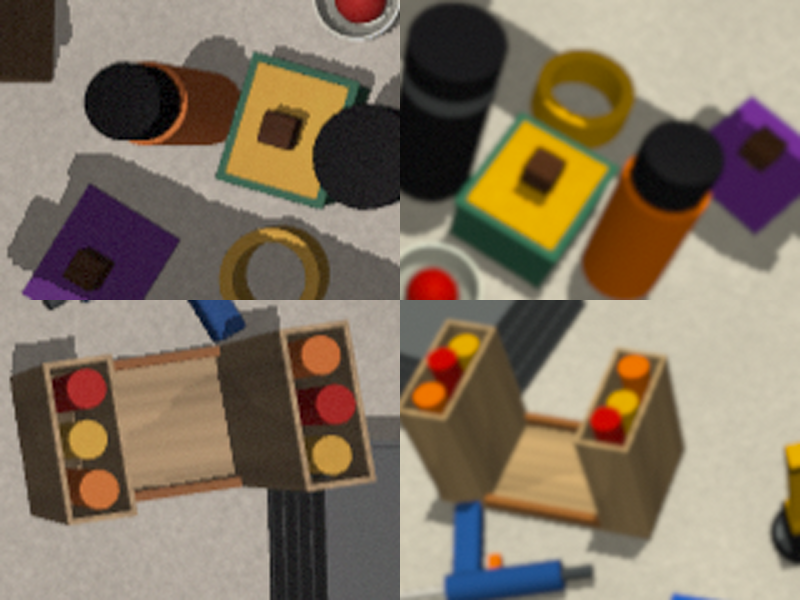

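The crop confirms it: the green lid with the yellow panel sits at top (191,252) between flask and foam, and the purple one is separate. The tray is open between the two tubs of rolls.

Run:
```python
from h import *
S=cv2.imread("pics/scene0.png")[:,:,::-1].copy();T=cv2.imread("pics/top0.png")[:,:,::-1].copy()
ct,cs=cam("top"),cam("scene")
# knob top centre ~ top cam crop(284,118)->, scene crop(546,165)
print("knob tri mid",tri([(ct,(192.4,250.7)),(cs,(446.6,257.9))]))
# scanner handle top: centroids of brighter top
print("scanner top",tri([(ct,(337,252)),(cs,(310,199.6))]))
print("pad",plane(ct,(334.9,254.8),.008))
# yellow panel corners/lid corners in top view (crop -> px /2.5) + (80,200)
for p in [(258,55),(360,80),(325,205),(218,178)]: print("lid corner",plane(ct,(80+p[0]/2.5,200+p[1]/2.5),.066))
# tray inner/outer floor corners: top crop2 (x/2.5+400, (y-300)/2.5+195)
for p in [(113,362),(220,348),(245,486),(135,498)]: print("tray lip",plane(ct,(400+p[0]/2.5,195+(p[1]-300)/2.5),.02))
# scene lips crop (400..,300..) scale 180/400
for p in [(490,500),(600,520),(525,415),(580,425)]: print("tray scene",plane(cs,(130+(p[0]-400)*.45,130+(p[1]-300)*.45),.02))
for n,c,p in(("flaskTop",ct,(131,240)),("foamTop",ct,(226,261))): print(n,plane(c,p,.215))
s=manip.sense();R=s["tool_rot"]
tgt=np.array([0.43,0.28,0.36]);print("shift units",R.T@(tgt-s["tool_pos"])/.04)
```

```text
knob tri mid (array([0.4706, 0.3373, 0.0914]), [np.float64(0.0024595009778460354), np.float64(0.0024595009778459417)])
scanner top (array([ 0.4668, -0.0062,  0.157 ]), [np.float64(0.0002146479385463678), np.float64(0.00021464793854635377)])
pad [ 0.4615 -0.0055  0.008 ]
lid corner [0.5418 0.3656 0.066 ]
lid corner [0.5171 0.2655 0.066 ]
lid corner [0.396  0.2983 0.066 ]
lid corner [0.4222 0.4028 0.066 ]
tray lip [ 0.5489 -0.2831  0.02  ]
tray lip [ 0.5627 -0.3906  0.02  ]
tray lip [ 0.4242 -0.4121  0.02  ]
tray lip [ 0.4124 -0.3025  0.02  ]
tray scene [ 0.5633 -0.3761  0.02  ]
tray scene [ 0.543  -0.2373  0.02  ]
tray scene [ 0.4309 -0.4032  0.02  ]
tray scene [ 0.4211 -0.3292  0.02  ]
flaskTop [0.4924 0.4308 0.215 ]
foamTop [0.4478 0.2287 0.215 ]
shift units [-6.6812 -4.6702 -3.8709]
```

```bash
cat > go.py <<'E'
import sys
from h import *
from scipy.spatial.transform import Rotation as Ro
# usage: go.py x y z yaw(tool y, deg): prints tool-axis shift (x40mm) and turn (x5deg)
x,y,z,w=map(float,sys.argv[1:5]);s=manip.sense();R=s["tool_rot"]
a=np.radians(w);c=[]
for b in(a,a+np.pi):
    Y=np.array([np.cos(b),np.sin(b),0]);Z=np.array([0,0,-1.]);G=np.c_[np.cross(Y,Z),Y,Z]
    r=Ro.from_matrix(R.T@G).as_rotvec(degrees=True)/5;c.append(r)
r=min(c,key=np.linalg.norm)
print("t",np.round(R.T@(np.array([x,y,z])-s["tool_pos"])/.04,3),"r",np.round(r,3),"pos",s["tool_pos"],"F",s["contact_force"],"time",s["time_s"],"open",s["opening"],"q",s["qpos"])
E
python3 -m pendant '[{"tz":-2,"fingers":94},{"tx":-1,"ty":-0.5,"tz":-3.8,"rz":1.5},{"tx":-3,"ty":-1,"tz":-3.87,"rz":3},{"tx":-4,"ty":-2,"tz":-3.87,"rz":4.5},{"tx":-5,"ty":-2.5,"tz":-3.87,"rz":6},{"tx":-6,"ty":-3,"tz":-3.87,"rz":7.4},{"tx":-7,"ty":-3,"tz":-3.87,"rz":8.8},{"tx":-7,"ty":-3,"tz":-3.87,"rz":10}]'
python3 go.py 0.47 0.335 0.36 -16
```

```text
t [-6.991 -2.998 -3.872] r [-0.008  0.008 16.091] pos [0.2694 0.5636 0.205 ] F [ 0.3212  0.9255 -0.8662] time 0.15 open 0.09406119866131275 q [-1.1665  0.4178 -0.0103  1.614   0.0047  1.1107 -0.053 ]schema error: expected keys tx, ty, tz, rx, ry, rz, fingers
```

```bash
python3 -m pendant '[{"tx":0,"ty":0,"tz":-2,"rx":0,"ry":0,"rz":0,"fingers":94},{"tx":-1,"ty":-0.5,"tz":-3.8,"rx":0,"ry":0,"rz":1.5,"fingers":94},{"tx":-3,"ty":-1,"tz":-3.87,"rx":0,"ry":0,"rz":3,"fingers":94},{"tx":-4,"ty":-2,"tz":-3.87,"rx":0,"ry":0,"rz":4.5,"fingers":94},{"tx":-5,"ty":-2.5,"tz":-3.87,"rx":0,"ry":0,"rz":6,"fingers":94},{"tx":-6,"ty":-3,"tz":-3.87,"rx":0,"ry":0,"rz":7.4,"fingers":94},{"tx":-7,"ty":-3,"tz":-3.87,"rx":0,"ry":0,"rz":8.8,"fingers":94},{"tx":-7,"ty":-3,"tz":-3.87,"rx":0,"ry":0,"rz":10,"fingers":94}]'
python3 go.py 0.47 0.335 0.36 -16
```

```text
time_s: 0.82
tool_pos: [0.4341, 0.3706, 0.354]
tool_rot: [[-0.244, 0.97, 0.0], [0.97, 0.244, 0.001], [0.0, 0.0, -1.0]]
contact_force: [1.7, 0.8, 0.5]
opening: 0.094
gripper_force: 0.0
t [-1.082  0.652 -0.151] r [ 0.003 -0.007  6.023] pos [0.4341 0.3706 0.354 ] F [1.6875 0.7819 0.5219] time 0.8167 open 0.09398917552397548 q [-0.963   0.2202  0.2463  1.5543 -0.0546  1.3732 -0.4653]
```

```bash
python3 -m pendant '[{"tx":0,"ty":0,"tz":0,"rx":0,"ry":0,"rz":1.4,"fingers":94},{"tx":0,"ty":0,"tz":0,"rx":0,"ry":0,"rz":2.8,"fingers":94},{"tx":0,"ty":0,"tz":0,"rx":0,"ry":0,"rz":4.2,"fingers":94},{"tx":0,"ty":0,"tz":0,"rx":0,"ry":0,"rz":5.6,"fingers":94},{"tx":0,"ty":0,"tz":0,"rx":0,"ry":0,"rz":6,"fingers":94},{"tx":0,"ty":0,"tz":0,"rx":0,"ry":0,"rz":6,"fingers":94}]'
python3 go.py 0.47 0.335 0.36 -16
```

```text
time_s: 1.32
tool_pos: [0.4332, 0.3723, 0.3531]
tool_rot: [[0.27, 0.963, -0.0], [0.963, -0.27, -0.0], [-0.0, -0.0, -1.0]]
contact_force: [-0.6, -0.6, 0.2]
opening: 0.0937
gripper_force: 0.0
t [-0.651  1.137 -0.173] r [-0.002  0.006  0.069] pos [0.4332 0.3723 0.3531] F [-0.6427 -0.5679  0.1806] time 1.3167 open 0.09367481404739442 q [-1.0149  0.2242  0.306   1.5557 -0.0682  1.3728 -0.9758]
```

Run:
```python
from h import *
snap("wrist","w1")
```

```text
(no output)
```

View pics/w1.png

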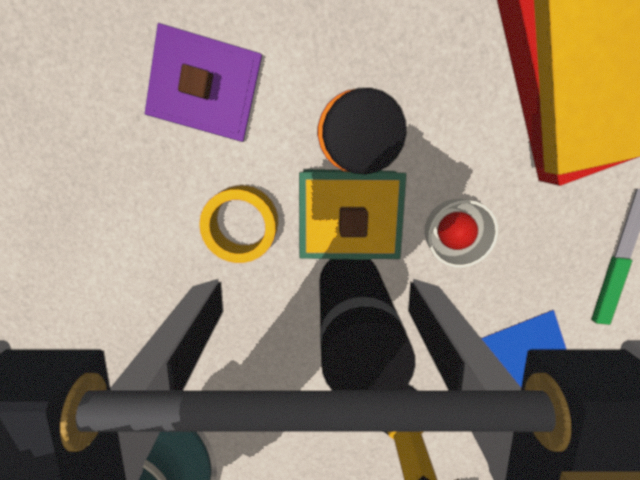

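The wrist view shows the lid almost square to the frame: outline (300,171)–(405,258), knob (354,221), flask above at (365,130), foam below at (368,345).

Run:
```python
from h import *
im=cv2.imread("pics/w1.png")[:,:,::-1].copy();c=cam("wrist")
for a,k in blobs(im,(285,165,415,262),(18,100,60),(95,255,255),300)[:2]: print("lid",a,k.min(0),k.max(0),rect_on(c,k,.066))
for a,k in blobs(im,(330,195,380,245),(0,60,20),(15,255,120),100)[:2]:
    print("knob",a,k.min(0),k.max(0));r=rect_on(c,k,.104);print(r)
    m=cv2.moments(k.reshape(-1,1,2));p=(m['m10']/m['m00'],m['m01']/m['m00'])
    cs,ct=cam("scene"),cam("top")
    print(tri([(c,p),(ct,(192.4,250.7)),(cs,(446.6,257.9))]))
```

```text
lid 6580.0 [305 179] [399 253] (array([0.4691, 0.3379]), array([ 93.5, 113.6]), 74.5)
knob 688.0 [340 208] [366 236]
(array([0.4687, 0.3406]), array([33.2, 29.9]), 75.5)
(array([0.4699, 0.3375, 0.0904]), [np.float64(0.0007615998699830604), np.float64(0.0026846343240412747), np.float64(0.0023408289607673785)])
```

```bash
python3 go.py 0.469 0.338 0.353 -15.5
python3 -m pendant '[{"tx":-0.6,"ty":1.1,"tz":0,"rx":0,"ry":0,"rz":0,"fingers":94},{"tx":-0.6,"ty":1.1,"tz":0,"rx":0,"ry":0,"rz":0,"fingers":94},{"tx":-0.6,"ty":1.1,"tz":0,"rx":0,"ry":0,"rz":0,"fingers":94}]' >/dev/null; python3 go.py 0.469 0.338 0.074 -15.5
```

```text
t [-0.59   1.092  0.003] r [-0.001  0.005  0.006] pos [0.4332 0.3724 0.3531] F [ 0.006  -0.392  -0.8205] time 1.3667 open 0.09420569608923948 q [-1.0147  0.2241  0.3056  1.5556 -0.0681  1.3728 -0.9728]
t [ 0.067 -0.084  6.982] r [ 0.01   0.009 -0.033] pos [0.4714 0.3348 0.3533] F [ 0.4063 -0.2543  0.5164] time 1.6167 open 0.09399544357235341 q [-0.9453  0.2395  0.3385  1.5397 -0.0792  1.3762 -0.8738]
```

```bash
python3 -m pendant '[{"tx":0.05,"ty":-0.05,"tz":0.9,"rx":0,"ry":0,"rz":0,"fingers":94},{"tx":0.05,"ty":-0.05,"tz":1.8,"rx":0,"ry":0,"rz":0,"fingers":94},{"tx":0.05,"ty":-0.05,"tz":2.7,"rx":0,"ry":0,"rz":0,"fingers":94},{"tx":0.05,"ty":-0.05,"tz":3.6,"rx":0,"ry":0,"rz":0,"fingers":94},{"tx":0.05,"ty":-0.05,"tz":4.4,"rx":0,"ry":0,"rz":0,"fingers":94},{"tx":0.05,"ty":-0.05,"tz":5.2,"rx":0,"ry":0,"rz":0,"fingers":94},{"tx":0.05,"ty":-0.05,"tz":5.7,"rx":0,"ry":0,"rz":0,"fingers":94},{"tx":0.05,"ty":-0.05,"tz":5.7,"rx":0,"ry":0,"rz":0,"fingers":94}]' >/dev/null; python3 go.py 0.469 0.338 0.074 -15.5
```

```text
t [0.004 0.092 1.182] r [-0.04   0.059  0.017] pos [0.4656 0.339  0.1213] F [-0.0363  0.0502 -0.891 ] time 2.2833 open 0.09386929885060029 q [-0.9156  0.4407  0.2965  1.8185 -0.1578  0.9117 -0.8172]
```

```bash
python3 -m pendant '[{"tx":0,"ty":0.05,"tz":0.4,"rx":0,"ry":0,"rz":0,"fingers":94},{"tx":0,"ty":0.05,"tz":0.8,"rx":0,"ry":0,"rz":0,"fingers":94},{"tx":0,"ty":0.05,"tz":1.05,"rx":0,"ry":0,"rz":0,"fingers":94},{"tx":0,"ty":0.05,"tz":1.15,"rx":0,"ry":0,"rz":0,"fingers":94},{"tx":0,"ty":0.05,"tz":1.15,"rx":0,"ry":0,"rz":0,"fingers":94}]' >/dev/null; python3 go.py 0.469 0.338 0.074 -15.5
python3 - <<'E'
from h import *
c,im=snap("wrist","w2")
E
```

```text
t [-0.042 -0.005  0.135] r [-0.004  0.004 -0.   ] pos [0.4697 0.3396 0.0794] F [ 0.3113 -0.8217  0.9297] time 2.7 open 0.09368474671469484 q [-0.8985  0.5003  0.2818  1.8404 -0.1824  0.8265 -0.7959]
```

View pics/w2.png

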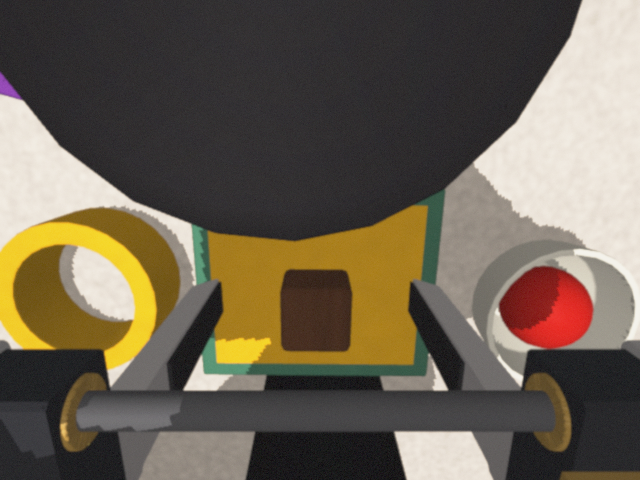

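Run:
```python
from h import *
s=manip.sense();c=cam("wrist",s)
print(proj(c,s["tool_pos"]),proj(c,s["tool_pos"]-.0188*s["tool_rot"][:,2]*-1*-1))
print(plane(c,(316,319),.104),plane(c,(316,350),.104),plane(c,(316,287),.104),s["tool_pos"])
```

```text
[315.6561 295.8155] [315.6545 312.8484]
[0.47   0.3393 0.104 ] [0.4658 0.3242 0.104 ] [0.4741 0.3541 0.104 ] [0.47   0.3397 0.08  ]
```

Knob top face spans (282–350, 288–350) and is centred between the fingers, so I lower slightly, close and lift.

```bash
python3 -m pendant '[{"tx":0,"ty":0,"tz":0.13,"rx":0,"ry":0,"rz":0,"fingers":94},{"tx":0,"ty":0,"tz":0.13,"rx":0,"ry":0,"rz":0,"fingers":25},{"tx":0,"ty":0,"tz":0.13,"rx":0,"ry":0,"rz":0,"fingers":25},{"tx":0,"ty":0,"tz":0.13,"rx":0,"ry":0,"rz":0,"fingers":25},{"tx":0,"ty":0,"tz":0.13,"rx":0,"ry":0,"rz":0,"fingers":25},{"tx":0,"ty":0,"tz":0.13,"rx":0,"ry":0,"rz":0,"fingers":25},{"tx":0,"ty":0,"tz":0.13,"rx":0,"ry":0,"rz":0,"fingers":25},{"tx":0,"ty":0,"tz":0.13,"rx":0,"ry":0,"rz":0,"fingers":25}]'; python3 go.py 0.469 0.338 0.33 -15.5
```

```text
time_s: 3.42
tool_pos: [0.4698, 0.3394, 0.0742]
tool_rot: [[0.268, 0.963, 0.0], [0.963, -0.268, -0.0], [-0.0, 0.0, -1.0]]
contact_force: [0.1, -0.5, -1.0]
opening: 0.0505
gripper_force: 0.0
t [-0.039 -0.011 -6.396] r [ 0.     0.    -0.009] pos [0.4698 0.3394 0.0742] F [ 0.074  -0.5351 -0.9947] time 3.4167 open 0.05050372905943977 q [-0.8966  0.5076  0.28    1.8434 -0.1855  0.8159 -0.7938]
```

```bash
python3 -m pendant '[{"tx":0,"ty":0,"tz":0,"rx":0,"ry":0,"rz":0,"fingers":20},{"tx":0,"ty":0,"tz":0,"rx":0,"ry":0,"rz":0,"fingers":20},{"tx":0,"ty":0,"tz":0,"rx":0,"ry":0,"rz":0,"fingers":20},{"tx":0,"ty":0,"tz":0,"rx":0,"ry":0,"rz":0,"fingers":20},{"tx":0,"ty":0,"tz":0,"rx":0,"ry":0,"rz":0,"fingers":20},{"tx":0,"ty":0,"tz":0,"rx":0,"ry":0,"rz":0,"fingers":20}]'
```

```text
time_s: 3.92
tool_pos: [0.4698, 0.3394, 0.0741]
tool_rot: [[0.268, 0.963, 0.0], [0.963, -0.268, -0.0], [-0.0, 0.0, -1.0]]
contact_force: [-0.1, 0.5, 1.2]
opening: 0.0316
gripper_force: 30.0
```

```bash
python3 -m pendant '[{"tx":0,"ty":0,"tz":-0.1,"rx":0,"ry":0,"rz":0,"fingers":20},{"tx":0,"ty":0,"tz":-0.3,"rx":0,"ry":0,"rz":0,"fingers":20},{"tx":0,"ty":0,"tz":-0.6,"rx":0,"ry":0,"rz":0,"fingers":20},{"tx":0,"ty":0,"tz":-1.1,"rx":0,"ry":0,"rz":0,"fingers":20},{"tx":0,"ty":0,"tz":-1.8,"rx":0,"ry":0,"rz":0,"fingers":20},{"tx":0,"ty":0,"tz":-2.6,"rx":0,"ry":0,"rz":0,"fingers":20},{"tx":0,"ty":0,"tz":-3.4,"rx":0,"ry":0,"rz":0,"fingers":20},{"tx":0,"ty":0,"tz":-4.2,"rx":0,"ry":0,"rz":0,"fingers":20}]' >/dev/null
python3 -m pendant '[{"tx":0,"ty":0,"tz":-0.7,"rx":0,"ry":0,"rz":0,"fingers":20},{"tx":0,"ty":0,"tz":-1.1,"rx":0,"ry":0,"rz":0,"fingers":20},{"tx":0,"ty":0,"tz":-1.1,"rx":0,"ry":0,"rz":0,"fingers":20}]'; python3 go.py 0.662 -0.01 0.29 5
python3 - <<'E'
from h import *
snap("wrist","w3")
snap("top","t3")
a=cv2.imread("pics/w3.png");b=cv2.imread("pics/t3.png")
cv2.imwrite("pics/m3.png",np.hstack([cv2.resize(a,(400,300)),cv2.resize(b,(400,300))]))
E
```

```text
time_s: 4.83
tool_pos: [0.4709, 0.3399, 0.2911]
tool_rot: [[0.268, 0.963, 0.005], [0.963, -0.268, 0.004], [0.005, 0.003, -1.0]]
contact_force: [0.0, 0.3, -1.2]
opening: 0.0314
gripper_force: 30.0
t [-7.147  6.948  0.012] r [ 0.048 -0.053 -4.112] pos [0.4709 0.3399 0.2911] F [ 0.0213  0.2941 -1.153 ] time 4.8333 open 0.031413904353164546 q [-0.9466  0.2739  0.3328  1.6349 -0.0943  1.2423 -0.8669]
```

View pics/m3.png

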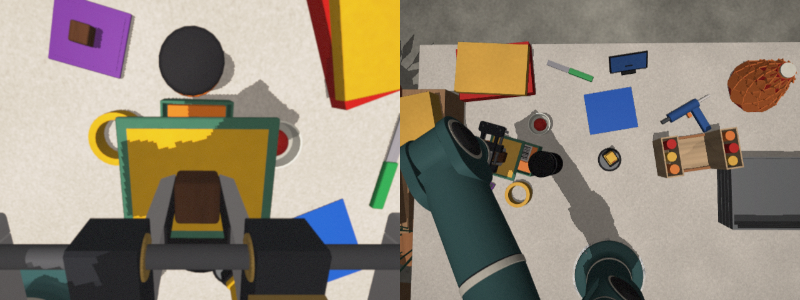

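```bash
python3 -m pendant '[{"tx":-0.5,"ty":0.5,"tz":0,"rx":0,"ry":0,"rz":-0.3,"fingers":20},{"tx":-1.2,"ty":1.2,"tz":0,"rx":0,"ry":0,"rz":-0.8,"fingers":20},{"tx":-1.9,"ty":1.9,"tz":0,"rx":0,"ry":0,"rz":-1.3,"fingers":20},{"tx":-2.6,"ty":2.6,"tz":0,"rx":0,"ry":0,"rz":-1.8,"fingers":20},{"tx":-3.3,"ty":3.3,"tz":0,"rx":0,"ry":0,"rz":-2.3,"fingers":20},{"tx":-4,"ty":4,"tz":0,"rx":0,"ry":0,"rz":-2.8,"fingers":20},{"tx":-4.7,"ty":4.7,"tz":0,"rx":0,"ry":0,"rz":-3.2,"fingers":20},{"tx":-5.4,"ty":5.2,"tz":0,"rx":0,"ry":0,"rz":-3.2,"fingers":20}]' >/dev/null; python3 go.py 0.662 -0.01 0.2 0
```

```text
t [-2.087  1.212  2.12 ] r [-0.021  0.012  0.112] pos [0.6128 0.0731 0.2848] F [ 0.2252  0.0339 -1.4814] time 5.6 open 0.03170608590806179 q [-0.4916  0.3645  0.4294  1.5471 -0.1553  1.266  -0.0303]
```

```bash
python3 -m pendant '[{"tx":-0.8,"ty":0.5,"tz":0.1,"rx":0,"ry":0,"rz":0,"fingers":20},{"tx":-1.5,"ty":0.9,"tz":0.6,"rx":0,"ry":0,"rz":0,"fingers":20},{"tx":-2,"ty":1.1,"tz":1.3,"rx":0,"ry":0,"rz":0,"fingers":20},{"tx":-2.05,"ty":1.15,"tz":2.1,"rx":0,"ry":0,"rz":0,"fingers":20},{"tx":-2.05,"ty":1.15,"tz":2.9,"rx":0,"ry":0,"rz":0,"fingers":20},{"tx":-2.05,"ty":1.15,"tz":3.7,"rx":0,"ry":0,"rz":0,"fingers":20},{"tx":-2.05,"ty":1.15,"tz":4.5,"rx":0,"ry":0,"rz":0,"fingers":20},{"tx":-2.05,"ty":1.15,"tz":5.2,"rx":0,"ry":0,"rz":0,"fingers":20}]' >/dev/null;  python3 -m pendant '[{"tx":0,"ty":0,"tz":0.2,"rx":0,"ry":0,"rz":0,"fingers":20},{"tx":0,"ty":0,"tz":0.2,"rx":0,"ry":0,"rz":0,"fingers":20}]' >/dev/null; python3 go.py 0.662 -0.01 0.025 0
```

```text
t [-0.095  0.127  1.061] r [-0.057  0.008  0.089] pos [ 0.6571 -0.0062  0.0675] F [-0.6674  0.0651 -1.8718] time 6.4333 open 0.03171985023657395 q [-0.3069  0.6542  0.383   1.6384 -0.2911  0.9109  0.1931]
```

```bash
python3 -m pendant '[{"tx":0,"ty":0.1,"tz":0.3,"rx":0,"ry":0,"rz":0,"fingers":20},{"tx":0,"ty":0.1,"tz":0.55,"rx":0,"ry":0,"rz":0,"fingers":20},{"tx":0,"ty":0.1,"tz":0.7,"rx":0,"ry":0,"rz":0,"fingers":20},{"tx":0,"ty":0.1,"tz":0.8,"rx":0,"ry":0,"rz":0,"fingers":20},{"tx":0,"ty":0.1,"tz":0.85,"rx":0,"ry":0,"rz":0,"fingers":20},{"tx":0,"ty":0.1,"tz":0.9,"rx":0,"ry":0,"rz":0,"fingers":20},{"tx":0,"ty":0.1,"tz":0.93,"rx":0,"ry":0,"rz":0,"fingers":20},{"tx":0,"ty":0.1,"tz":0.96,"rx":0,"ry":0,"rz":0,"fingers":20}]';  python3 go.py 0.662 -0.01 0.025 0;python3 -m pendant '[{"tx":0,"ty":0,"tz":0.02,"rx":0,"ry":0,"rz":0,"fingers":20},{"tx":0,"ty":0,"tz":0.04,"rx":0,"ry":0,"rz":0,"fingers":20},{"tx":0,"ty":0,"tz":0.06,"rx":0,"ry":0,"rz":0,"fingers":20}]'
```

```text
time_s: 7.1
tool_pos: [0.6632, -0.0061, 0.032]
tool_rot: [[-0.008, 1.0, 0.001], [1.0, 0.008, -0.0], [-0.0, 0.001, -1.0]]
contact_force: [-0.5, -0.2, -2.1]
opening: 0.0318
gripper_force: 30.0
t [-0.098 -0.031  0.175] r [0.006 0.001 0.091] pos [ 0.6632 -0.0061  0.032 ] F [-0.4908 -0.1921 -2.1064] time 7.1 open 0.03181185641374621 q [-0.2924  0.7062  0.3649  1.6402 -0.3124  0.8528  0.2077]
time_s: 7.35
tool_pos: [0.6631, -0.006, 0.0294]
tool_rot: [[-0.008, 1.0, 0.0], [1.0, 0.008, -0.0], [-0.0, 0.0, -1.0]]
contact_force: [0.1, 0.8, -2.2]
opening: 0.0318
gripper_force: 30.0
```

```bash
python3 -m pendant '[{"tx":0,"ty":0,"tz":0.03,"rx":0,"ry":0,"rz":0,"fingers":20},{"tx":0,"ty":0,"tz":0.06,"rx":0,"ry":0,"rz":0,"fingers":20},{"tx":0,"ty":0,"tz":0.08,"rx":0,"ry":0,"rz":0,"fingers":20},{"tx":0,"ty":0,"tz":0.1,"rx":0,"ry":0,"rz":0,"fingers":20},{"tx":0,"ty":0,"tz":0.12,"rx":0,"ry":0,"rz":0,"fingers":20}]' | grep -E 'pos|force'
```

```text
tool_pos: [0.663, -0.006, 0.0251]
contact_force: [-12.1, 0.2, 22.2]
gripper_force: 30.0
```

```bash
python3 -m pendant '[{"tx":0,"ty":0,"tz":-0.02,"rx":0,"ry":0,"rz":0,"fingers":20},{"tx":0,"ty":0,"tz":-0.02,"rx":0,"ry":0,"rz":0,"fingers":94},{"tx":0,"ty":0,"tz":-0.02,"rx":0,"ry":0,"rz":0,"fingers":94},{"tx":0,"ty":0,"tz":-0.02,"rx":0,"ry":0,"rz":0,"fingers":94},{"tx":0,"ty":0,"tz":-0.02,"rx":0,"ry":0,"rz":0,"fingers":94},{"tx":0,"ty":0,"tz":-0.02,"rx":0,"ry":0,"rz":0,"fingers":94},{"tx":0,"ty":0,"tz":-0.05,"rx":0,"ry":0,"rz":0,"fingers":94},{"tx":0,"ty":0,"tz":-0.1,"rx":0,"ry":0,"rz":0,"fingers":94}]' | grep -E 'pos|force|open'; python3 go.py 0.663 -0.006 0.03 89.5
```

```text
tool_pos: [0.6629, -0.0061, 0.0285]
contact_force: [-0.4, -0.0, 0.4]
opening: 0.0749
gripper_force: 0.0
t [ 0.001  0.003 -0.038] r [ -0.004  -0.001 -17.808] pos [ 0.6629 -0.0061  0.0285] F [-0.3668 -0.0143  0.4153] time 8.4333 open 0.07494441955784265 q [-0.2913  0.7108  0.3632  1.6413 -0.3141  0.8479  0.2089]
```

```bash
python3 -m pendant '[{"tx":0,"ty":0,"tz":-0.05,"rx":0,"ry":0,"rz":-1.2,"fingers":94},{"tx":0,"ty":0,"tz":-0.05,"rx":0,"ry":0,"rz":-2.5,"fingers":94},{"tx":0,"ty":0,"tz":-0.05,"rx":0,"ry":0,"rz":-3.9,"fingers":94},{"tx":0,"ty":0,"tz":-0.05,"rx":0,"ry":0,"rz":-5.3,"fingers":94},{"tx":0,"ty":0,"tz":-0.05,"rx":0,"ry":0,"rz":-6.7,"fingers":94},{"tx":0,"ty":0,"tz":-0.05,"rx":0,"ry":0,"rz":-8.1,"fingers":94},{"tx":0,"ty":0,"tz":-0.05,"rx":0,"ry":0,"rz":-9.4,"fingers":94},{"tx":0,"ty":0,"tz":-0.05,"rx":0,"ry":0,"rz":-9.4,"fingers":94}]' | grep -E 'force'; python3 go.py 0.663 -0.006 0.03 90.5
```

```text
contact_force: [0.3, -0.2, -0.1]
gripper_force: 0.0
t [0.009 0.005 0.021] r [ 0.002  0.004 -8.546] pos [ 0.6631 -0.0064  0.0308] F [ 0.3015 -0.1629 -0.0955] time 9.1 open 0.09424473787269384 q [-0.151   0.683   0.1618  1.6351 -0.1377  0.8343  0.9014]
```

```bash
python3 -m pendant '[{"tx":0,"ty":0,"tz":0,"rx":0,"ry":0,"rz":-1.3,"fingers":94},{"tx":0,"ty":0,"tz":0,"rx":0,"ry":0,"rz":-2.7,"fingers":94},{"tx":0,"ty":0,"tz":0,"rx":0,"ry":0,"rz":-4.1,"fingers":94},{"tx":0,"ty":0,"tz":0,"rx":0,"ry":0,"rz":-5.5,"fingers":94},{"tx":0,"ty":0,"tz":0,"rx":0,"ry":0,"rz":-6.9,"fingers":94},{"tx":0,"ty":0,"tz":0,"rx":0,"ry":0,"rz":-8.1,"fingers":94},{"tx":0,"ty":0,"tz":0,"rx":0,"ry":0,"rz":-8.6,"fingers":94},{"tx":0,"ty":0,"tz":0,"rx":0,"ry":0,"rz":-8.6,"fingers":94}]' | grep -E 'force'; python3 go.py 0.663 -0.006 0.028 90.5
python3 - <<'E'
from h import *
s=manip.sense();c,im=snap("wrist","w4")
for a,k in blobs(im,(0,0,640,400),(0,60,20),(18,255,110),300)[:4]: print(a,k.min(0),k.max(0),rect_on(c,k,.055))
E
```

```text
contact_force: [0.5, -0.3, -1.0]
gripper_force: 0.0
t [-0.001  0.009  0.065] r [ 0.    -0.001 -0.032] pos [ 0.663  -0.0063  0.0306] F [ 0.5126 -0.2587 -1.026 ] time 9.7667 open 0.0940620583209074 q [-0.0228  0.6775 -0.0198  1.6301  0.0167  0.8343  1.5273]
5374.5 [278 267] [349 348] (array([ 0.6575, -0.0074]), array([31., 39.]), 89.3)
```

View pics/w4.png

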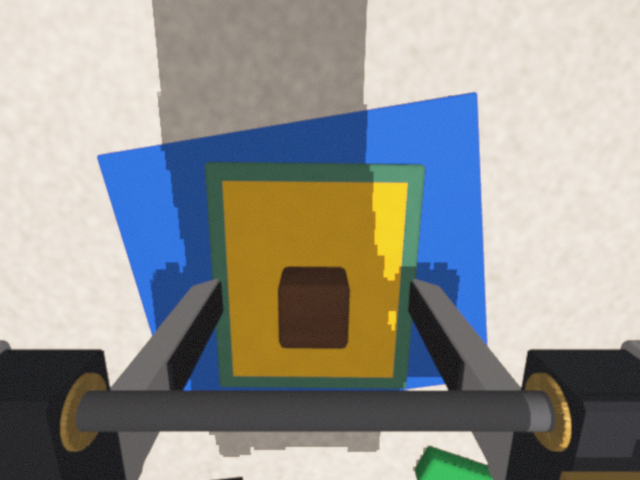

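The lid lies flat on the mat, its knob at (278–349, 285–348), centred between the turned fingers. I close on it.

```bash
python3 -m pendant '[{"tx":0,"ty":0,"tz":0.07,"rx":0,"ry":0,"rz":0,"fingers":20},{"tx":0,"ty":0,"tz":0.07,"rx":0,"ry":0,"rz":0,"fingers":20},{"tx":0,"ty":0,"tz":0.07,"rx":0,"ry":0,"rz":0,"fingers":20},{"tx":0,"ty":0,"tz":0.07,"rx":0,"ry":0,"rz":0,"fingers":20},{"tx":0,"ty":0,"tz":0.07,"rx":0,"ry":0,"rz":0,"fingers":20},{"tx":0,"ty":0,"tz":0.07,"rx":0,"ry":0,"rz":0,"fingers":20},{"tx":0,"ty":0,"tz":0.07,"rx":0,"ry":0,"rz":0,"fingers":20},{"tx":0,"ty":0,"tz":0.07,"rx":0,"ry":0,"rz":0,"fingers":20}]' >/dev/null; python3 -m pendant '[{"tx":0,"ty":0,"tz":0,"rx":0,"ry":0,"rz":0,"fingers":20},{"tx":0,"ty":0,"tz":0,"rx":0,"ry":0,"rz":0,"fingers":20},{"tx":0,"ty":0,"tz":0,"rx":0,"ry":0,"rz":0,"fingers":20},{"tx":0,"ty":0,"tz":0,"rx":0,"ry":0,"rz":0,"fingers":20}]'
python3 go.py 0.48 -0.345 0.36 10
```

```text
time_s: 10.82
tool_pos: [0.663, -0.0061, 0.0278]
tool_rot: [[-1.0, -0.008, 0.0], [-0.008, 1.0, -0.0], [-0.0, -0.0, -1.0]]
contact_force: [0.0, -1.3, 0.1]
opening: 0.0316
gripper_force: 30.0
t [ 4.642 -8.436 -8.305] r [-0.001  0.002 16.091] pos [ 0.663  -0.0061  0.0278] F [ 0.0239 -1.2561  0.0692] time 10.8167 open 0.03160493042044821 q [-0.0231  0.6813 -0.0199  1.631   0.0172  0.8294  1.5285]
```

```bash
python3 -m pendant '[{"tx":0,"ty":0,"tz":-0.2,"rx":0,"ry":0,"rz":0,"fingers":20},{"tx":0,"ty":0,"tz":-0.7,"rx":0,"ry":0,"rz":0,"fingers":20},{"tx":0,"ty":0,"tz":-1.5,"rx":0,"ry":0,"rz":0,"fingers":20},{"tx":0,"ty":0,"tz":-2.4,"rx":0,"ry":0,"rz":0,"fingers":20},{"tx":0,"ty":0,"tz":-3.3,"rx":0,"ry":0,"rz":0,"fingers":20},{"tx":0,"ty":-0.3,"tz":-4.2,"rx":0,"ry":0,"rz":0,"fingers":20},{"tx":0,"ty":-0.9,"tz":-5.1,"rx":0,"ry":0,"rz":0,"fingers":20},{"tx":0,"ty":-1.5,"tz":-6,"rx":0,"ry":0,"rz":0,"fingers":20}]' | grep pos
python3 -m pendant '[{"tx":0,"ty":-0.8,"tz":-0.5,"rx":0,"ry":0,"rz":0,"fingers":20},{"tx":0,"ty":-1.7,"tz":-1,"rx":0,"ry":0,"rz":0,"fingers":20},{"tx":0,"ty":-2.6,"tz":-1.4,"rx":0,"ry":0,"rz":0,"fingers":20},{"tx":0,"ty":-3.5,"tz":-1.6,"rx":0,"ry":0,"rz":0,"fingers":20},{"tx":0,"ty":-4.4,"tz":-1.6,"rx":0,"ry":0,"rz":0,"fingers":20},{"tx":0,"ty":-5.2,"tz":-1.6,"rx":0,"ry":0,"rz":0,"fingers":20},{"tx":0,"ty":-5.8,"tz":-1.6,"rx":0,"ry":0,"rz":0,"fingers":20},{"tx":0,"ty":-6,"tz":-1.6,"rx":0,"ry":0,"rz":0,"fingers":20}]'
python3 -m pendant '[{"tx":0,"ty":0,"tz":0,"rx":0,"ry":0,"rz":0,"fingers":20},{"tx":0,"ty":0,"tz":0,"rx":0,"ry":0,"rz":0,"fingers":20}]' | grep pos
python3 - <<'E'
from h import *
s=manip.sense();snap("wrist","w5");print(s["tool_pos"],s["tool_rot"]); c=cam("wrist");np.savez("w5.npz",**c)
E
```

```text
tool_pos: [0.663, -0.064, 0.2677]
time_s: 12.15
tool_pos: [0.6638, -0.3088, 0.329]
tool_rot: [[-1.0, -0.004, -0.001], [-0.004, 1.0, -0.001], [0.001, -0.001, -1.0]]
contact_force: [-0.1, -1.6, -2.0]
opening: 0.0317
gripper_force: 30.0
tool_pos: [0.6654, -0.3033, 0.3291]
[ 0.6654 -0.3033  0.3291] [[-1.     -0.0083 -0.0001]
 [-0.0083  1.      0.0007]
 [ 0.0001  0.0007 -1.    ]]
```

View pics/w5.png

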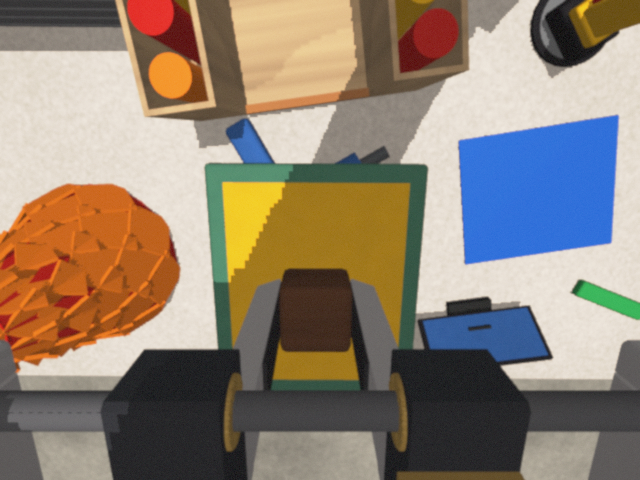

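This view shows the tray at the top: its +x lip runs (245,110)–(368,93), with tub inner walls at about x=237 and x=358. The -x lip is cut off, so I move back for a second view.

```bash
python3 -m pendant '[{"tx":0.6,"ty":-0.3,"tz":0,"rx":0,"ry":0,"rz":0,"fingers":20},{"tx":1.3,"ty":-0.6,"tz":0,"rx":0,"ry":0,"rz":0,"fingers":20},{"tx":2,"ty":-0.8,"tz":0,"rx":0,"ry":0,"rz":0,"fingers":20},{"tx":2.2,"ty":-0.8,"tz":0,"rx":0,"ry":0,"rz":0,"fingers":20},{"tx":2.2,"ty":-0.8,"tz":0,"rx":0,"ry":0,"rz":0,"fingers":20},{"tx":2.2,"ty":-0.8,"tz":0,"rx":0,"ry":0,"rz":0,"fingers":20}]' | grep pos
python3 - <<'E'
from h import *
c,im=snap("wrist","w6");np.savez("w6.npz",**c)
a=cv2.imread("pics/w5.png")[0:130,90:490];b=im[0:220,90:490,::-1]
cv2.imwrite("pics/m6.png",cv2.resize(np.vstack([a,b]),None,fx=1.7,fy=1.7,interpolation=cv2.INTER_CUBIC))
E
```

```text
tool_pos: [0.5784, -0.3353, 0.3299]
```

View pics/m6.png

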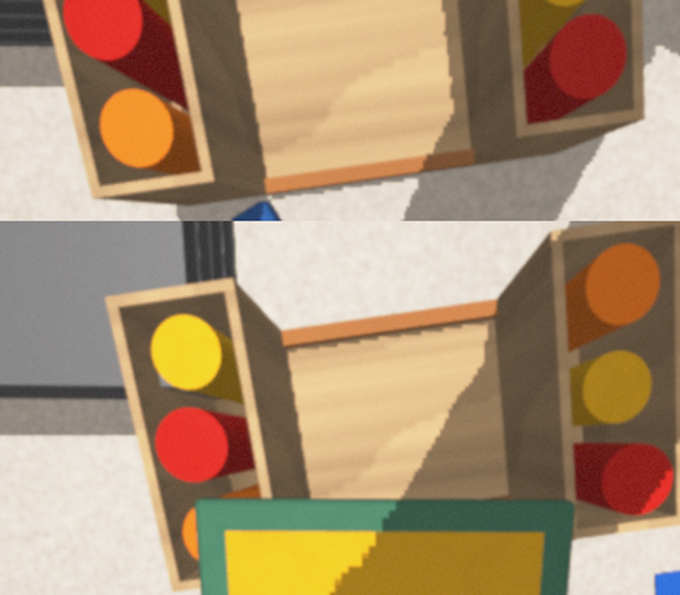

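Top half (first view): the +x lip's inner edge runs (266,180)–(473,151). Bottom half (second view): the -x lip's floor line runs (289,350)–(495,320), with side walls at the floor (289,350)–(308,498) and (495,320)–(508,498).

```bash
python3 - <<'E'
from h import *
c5=dict(np.load("w5.npz"));c6=dict(np.load("w6.npz"))
p5=lambda x,y:(90+x/1.7,y/1.7);p6=lambda x,y:(90+x/1.7,y/1.7-130)
A=plane(c6,p6(289,350),.006);B=plane(c6,p6(495,320),.006);C=plane(c5,p5(266,180),.02);D=plane(c5,p5(473,151),.02)
for n,v in zip("ABCD",(A,B,C,D)):print(n,v)
print("lens y",np.linalg.norm((A-B)[:2]),np.linalg.norm((C-D)[:2]),"x",np.linalg.norm((A-C)[:2]),np.linalg.norm((B-D)[:2]))
for n,P,Q in(("AB",A,B),("CD",C,D)):print(n,"yaw",np.degrees(np.arctan2(*(Q-P)[1::-1]))-90)
for n,P,Q in(("AC",A,C),("BD",B,D)):print(n,"yaw",np.degrees(np.arctan2(*(Q-P)[1::-1])))
print("centre",(A+B+C+D)/4)
# left wall-floor line, right too: in w6 and w5
for n,a,b in(("L",p6(289,350),p6(308,498)),("R",p6(495,320),p6(508,498))):
  P,Q=plane(c6,a,.006),plane(c6,b,.006);print(n,P,Q,np.degrees(np.arctan2(*(Q-P)[1::-1])))
# height checks: tub top near corners seen in both views
print("tub R roll/corner", tri([(c5,p5(526,133)),(c6,p6(575,533))]))
print("top-cam check C",tri([(c5,p5(266,180)),(cam('top'),(488.5,216))]))
# lid vs tool in held: lid front edge
E
python3 go.py 0.49 -0.345 0.3 10
```

```text
A [ 0.4356 -0.4037  0.006 ]
B [ 0.4148 -0.2584  0.006 ]
C [ 0.5578 -0.386   0.02  ]
D [ 0.5375 -0.2411  0.02  ]
lens y 0.14680177520589707 0.1463307680681829 x 0.12348289743449518 0.12389960423625511
AB yaw 8.171374877356229
CD yaw 8.008324105825764
AC yaw 8.246214401023703
BD yaw 8.027877322823691
centre [ 0.4864 -0.3223  0.013 ]
L [ 0.4356 -0.4037  0.006 ] [ 0.539  -0.3925  0.006 ] 6.179609041488916
R [ 0.4148 -0.2584  0.006 ] [ 0.5376 -0.2416  0.006 ] 7.772200299586097
tub R roll/corner (array([ 0.5429, -0.2339,  0.1618]), [np.float64(0.00040892916521158106), np.float64(0.0004089291652116131)])
top-cam check C (array([ 0.5576, -0.3837,  0.0396]), [np.float64(0.0016106170472470417), np.float64(0.0016106170472469903)])
t [ 2.225 -0.223  0.734] r [ 0.011  0.005 16.118] pos [ 0.5789 -0.3352  0.3294] F [ 0.4596  1.3984 -2.7577] time 12.9167 open 0.03187891713072357 q [ 0.424   0.4226  0.0809  1.3297 -0.0345  1.3901  2.0852]
```

```bash
python3 go.py 0.4864 -0.3223 0.3 8.1; python3 -m pendant '[{"tx":0.4,"ty":0,"tz":0,"rx":0,"ry":0,"rz":1,"fingers":20},{"tx":0.8,"ty":0,"tz":0,"rx":0,"ry":0,"rz":2.2,"fingers":20},{"tx":1.2,"ty":0.2,"tz":0,"rx":0,"ry":0,"rz":3.5,"fingers":20},{"tx":1.6,"ty":0.3,"tz":0,"rx":0,"ry":0,"rz":4.9,"fingers":20},{"tx":2,"ty":0.3,"tz":0,"rx":0,"ry":0,"rz":6.3,"fingers":20},{"tx":2.3,"ty":0.3,"tz":0,"rx":0,"ry":0,"rz":7.7,"fingers":20},{"tx":2.3,"ty":0.3,"tz":0,"rx":0,"ry":0,"rz":9,"fingers":20},{"tx":2.3,"ty":0.3,"tz":0,"rx":0,"ry":0,"rz":9.6,"fingers":20}]' | grep pos;python3 go.py 0.4864 -0.3223 0.3 8.1
```

```text
t [2.309 0.345 0.734] r [ 0.011  0.005 16.498] pos [ 0.5789 -0.3352  0.3294] F [ 0.4596  1.3984 -2.7577] time 12.9167 open 0.03187891713072357 q [ 0.424   0.4226  0.0809  1.3297 -0.0345  1.3901  2.0852]
tool_pos: [0.4865, -0.3246, 0.3293]
t [0.044 0.038 0.732] r [0.004 0.002 6.812] pos [ 0.4865 -0.3246  0.3293] F [ 0.1824  0.1009 -1.0103] time 13.5833 open 0.03134498516878754 q [ 0.358   0.2586  0.2217  1.5596 -0.0582  1.3295  1.3223]
```

```bash
python3 -m pendant '[{"tx":0.02,"ty":0.05,"tz":0.1,"rx":0,"ry":0,"rz":1.2,"fingers":20},{"tx":0.02,"ty":0.05,"tz":0.3,"rx":0,"ry":0,"rz":2.5,"fingers":20},{"tx":0.02,"ty":0.05,"tz":0.5,"rx":0,"ry":0,"rz":3.9,"fingers":20},{"tx":0.02,"ty":0.05,"tz":0.7,"rx":0,"ry":0,"rz":5.3,"fingers":20},{"tx":0.02,"ty":0.05,"tz":0.7,"rx":0,"ry":0,"rz":6.4,"fingers":20},{"tx":0.02,"ty":0.05,"tz":0.7,"rx":0,"ry":0,"rz":6.8,"fingers":20},{"tx":0.02,"ty":0.05,"tz":0.7,"rx":0,"ry":0,"rz":6.8,"fingers":20},{"tx":0.02,"ty":0.05,"tz":0.7,"rx":0,"ry":0,"rz":6.8,"fingers":20}]' | grep pos;python3 go.py 0.4864 -0.3223 0.1 8.1
```

```text
tool_pos: [0.4875, -0.3228, 0.3009]
t [ 0.017 -0.025  5.023] r [-0.003 -0.001  0.112] pos [ 0.4875 -0.3228  0.3009] F [-0.4947 -0.4965 -1.849 ] time 14.25 open 0.03180092191250625 q [ 0.2933  0.2777  0.2984  1.6048 -0.0843  1.2721  0.757 ]
```

```bash
python3 -m pendant '[{"tx":0.02,"ty":-0.03,"tz":0.5,"rx":0,"ry":0,"rz":0.1,"fingers":20},{"tx":0.02,"ty":-0.03,"tz":1.1,"rx":0,"ry":0,"rz":0.1,"fingers":20},{"tx":0.02,"ty":-0.03,"tz":1.8,"rx":0,"ry":0,"rz":0.1,"fingers":20},{"tx":0.02,"ty":-0.03,"tz":2.4,"rx":0,"ry":0,"rz":0.1,"fingers":20},{"tx":0.02,"ty":-0.03,"tz":2.8,"rx":0,"ry":0,"rz":0.1,"fingers":20},{"tx":0.02,"ty":-0.03,"tz":2.8,"rx":0,"ry":0,"rz":0.1,"fingers":20}]' | grep pos;python3 go.py 0.4864 -0.3223 0.1 8.1
```

```text
tool_pos: [0.4844, -0.3218, 0.1859]
t [-0.025  0.056  2.148] r [-0.043 -0.031  0.002] pos [ 0.4844 -0.3218  0.1859] F [ 0.3546  0.4605 -2.0287] time 14.75 open 0.03184243989692362 q [ 0.3084  0.3708  0.2846  1.75   -0.1176  1.0421  0.7761]
```

Run:
```python
from h import *
c,im=snap("wrist","w7");c2,t=snap("scene","s7")
cv2.imwrite("pics/m7.png",np.hstack([cv2.resize(im[:,:,::-1],(400,300)),cv2.resize(t[110:260,100:300,::-1],(400,300),interpolation=cv2.INTER_CUBIC)]))
```

```text
(no output)
```

View pics/m7.png

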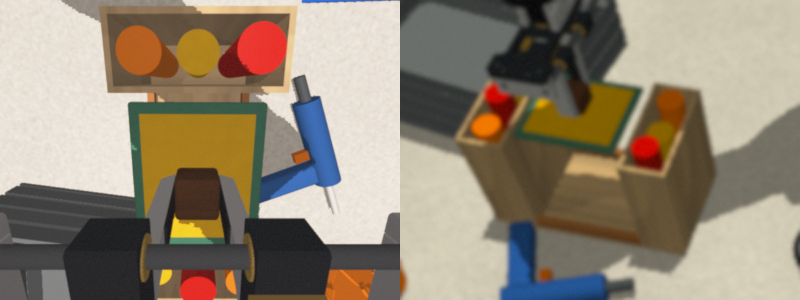

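The lid hangs square above the tray between the tubs, at (200,160) in the wrist half. That was my tenth picture, so from here I measure numerically.

```bash
python3 -m pendant '[{"tx":-0.01,"ty":0.03,"tz":0.4,"rx":0,"ry":0,"rz":0,"fingers":20},{"tx":-0.01,"ty":0.03,"tz":1,"rx":0,"ry":0,"rz":0,"fingers":20},{"tx":-0.01,"ty":0.03,"tz":1.6,"rx":0,"ry":0,"rz":0,"fingers":20},{"tx":-0.01,"ty":0.03,"tz":2.2,"rx":0,"ry":0,"rz":0,"fingers":20},{"tx":-0.01,"ty":0.03,"tz":2.7,"rx":0,"ry":0,"rz":0,"fingers":20},{"tx":-0.01,"ty":0.03,"tz":2.9,"rx":0,"ry":0,"rz":0,"fingers":20},{"tx":-0.01,"ty":0.03,"tz":2.9,"rx":0,"ry":0,"rz":0,"fingers":20}]' | grep -E 'pos|contact';python3 go.py 0.4864 -0.3223 0.031 8.1
```

```text
tool_pos: [0.4865, -0.3232, 0.0728]
contact_force: [0.7, 0.4, -0.6]
t [0.023 0.001 1.045] r [-0.009 -0.006 -0.02 ] pos [ 0.4865 -0.3232  0.0728] F [ 0.7263  0.3517 -0.6288] time 15.4333 open 0.03162516332409353 q [ 0.3372  0.5143  0.2536  1.8312 -0.1698  0.8181  0.8156]
```

```bash
python3 -m pendant '[{"tx":0.02,"ty":0,"tz":0.3,"rx":0,"ry":0,"rz":0,"fingers":20},{"tx":0.02,"ty":0,"tz":0.55,"rx":0,"ry":0,"rz":0,"fingers":20},{"tx":0.02,"ty":0,"tz":0.75,"rx":0,"ry":0,"rz":0,"fingers":20},{"tx":0.02,"ty":0,"tz":0.85,"rx":0,"ry":0,"rz":0,"fingers":20},{"tx":0.02,"ty":0,"tz":0.9,"rx":0,"ry":0,"rz":0,"fingers":20},{"tx":0.02,"ty":0,"tz":0.94,"rx":0,"ry":0,"rz":0,"fingers":20},{"tx":0.02,"ty":0,"tz":0.97,"rx":0,"ry":0,"rz":0,"fingers":20},{"tx":0.02,"ty":0,"tz":0.97,"rx":0,"ry":0,"rz":0,"fingers":20}]' | grep -E 'pos|contact';python3 go.py 0.4864 -0.3223 0.031 8.1
```

```text
tool_pos: [0.4864, -0.3227, 0.0344]
contact_force: [-0.2, -0.5, -1.4]
t [0.009 0.001 0.085] r [ 0.002  0.003 -0.029] pos [ 0.4864 -0.3227  0.0344] F [-0.1746 -0.5094 -1.3532] time 16.1 open 0.031973918600289336 q [ 0.349   0.5698  0.2382  1.8494 -0.189   0.744   0.8293]
```

```bash
python3 -m pendant '[{"tx":0,"ty":0,"tz":0.02,"rx":0,"ry":0,"rz":0,"fingers":20},{"tx":0,"ty":0,"tz":0.04,"rx":0,"ry":0,"rz":0,"fingers":20},{"tx":0,"ty":0,"tz":0.06,"rx":0,"ry":0,"rz":0,"fingers":20},{"tx":0,"ty":0,"tz":0.07,"rx":0,"ry":0,"rz":0,"fingers":20},{"tx":0,"ty":0,"tz":0.08,"rx":0,"ry":0,"rz":0,"fingers":20},{"tx":0,"ty":0,"tz":0.08,"rx":0,"ry":0,"rz":0,"fingers":20}]' | grep -E 'pos|contact'
```

```text
tool_pos: [0.4863, -0.3226, 0.031]
contact_force: [0.3, -0.0, -2.6]
```

```bash
python3 -m pendant '[{"tx":0,"ty":0,"tz":0.01,"rx":0,"ry":0,"rz":0,"fingers":20},{"tx":0,"ty":0,"tz":0.02,"rx":0,"ry":0,"rz":0,"fingers":20},{"tx":0,"ty":0,"tz":0.03,"rx":0,"ry":0,"rz":0,"fingers":20},{"tx":0,"ty":0,"tz":0.03,"rx":0,"ry":0,"rz":0,"fingers":20}]' | grep -E 'pos|contact'
```

```text
tool_pos: [0.4864, -0.3227, 0.0307]
contact_force: [-5.3, 4.2, 15.0]
```

```bash
python3 -m pendant '[{"tx":0,"ty":0,"tz":-0.01,"rx":0,"ry":0,"rz":0,"fingers":20},{"tx":0,"ty":0,"tz":-0.01,"rx":0,"ry":0,"rz":0,"fingers":80},{"tx":0,"ty":0,"tz":-0.01,"rx":0,"ry":0,"rz":0,"fingers":80},{"tx":0,"ty":0,"tz":-0.01,"rx":0,"ry":0,"rz":0,"fingers":80},{"tx":0,"ty":0,"tz":-0.01,"rx":0,"ry":0,"rz":0,"fingers":80},{"tx":0,"ty":0,"tz":-0.05,"rx":0,"ry":0,"rz":0,"fingers":80},{"tx":0,"ty":0,"tz":-0.3,"rx":0,"ry":0,"rz":0,"fingers":80},{"tx":0,"ty":0,"tz":-0.8,"rx":0,"ry":0,"rz":0,"fingers":80}]' | grep -E 'pos|contact|open'
python3 -m pendant '[{"tx":0,"ty":0,"tz":-0.8,"rx":0,"ry":0,"rz":0,"fingers":94},{"tx":0,"ty":0,"tz":-1.7,"rx":0,"ry":0,"rz":0,"fingers":94},{"tx":0,"ty":0,"tz":-2.6,"rx":0,"ry":0,"rz":0,"fingers":94},{"tx":0,"ty":0,"tz":-3.6,"rx":0,"ry":0,"rz":0,"fingers":94},{"tx":0,"ty":0,"tz":-4.6,"rx":0,"ry":0,"rz":0,"fingers":94},{"tx":0,"ty":0,"tz":-5.6,"rx":0,"ry":0,"rz":0,"fingers":94},{"tx":0,"ty":0,"tz":-6.6,"rx":0,"ry":0,"rz":0,"fingers":94},{"tx":0,"ty":0,"tz":-6.8,"rx":0,"ry":0,"rz":0,"fingers":94}]' | grep -E 'pos|contact|open'
python3 - <<'E'
from h import *
c,im=snap("wrist","w8")
for a,k in blobs(im,(0,0,640,400),(20,120,60),(32,255,255),1500)[:4]: print("yellow",a,k.min(0),k.max(0),rect_on(c,k,.02))
for a,k in blobs(im,(0,0,640,400),(0,60,20),(18,255,110),300)[:4]: print("brown",a,k.min(0),k.max(0),rect_on(c,k,.058))
for a,k in blobs(im,(0,0,640,400),(60,60,30),(95,255,255),300)[:4]: print("green",a,k.min(0),k.max(0),rect_on(c,k,.02))
E
python3 go.py 0.465 -0.006 0.3 0
```

```text
tool_pos: [0.4853, -0.322, 0.0611]
contact_force: [-0.3, -0.1, 0.6]
opening: 0.0751
tool_pos: [0.4873, -0.3236, 0.3415]
contact_force: [-0.2, -0.7, 0.7]
opening: 0.0942
yellow 5985.0 [277 148] [349 233] (array([ 0.4856, -0.3229]), array([ 93. , 111.7]), 7.5)
brown 6698.0 [240 102] [387 292] (array([ 0.482 , -0.3339]), array([184.4, 233.1]), 9.2)
brown 3219.5 [231  64] [389 133] (array([ 0.4676, -0.2138]), array([175.1,  73.1]), 7.6)
brown 2134.0 [246 296] [380 342] (array([ 0.5084, -0.4855]), array([175.4,  66.2]), 8.3)
brown 616.5 [301 182] [325 209] (array([ 0.4856, -0.3214]), array([29.2, 32.9]), 7.9)
green 7797.0 [271 142] [355 238] (array([ 0.4855, -0.3227]), array([107.3, 125.6]), 7.8)
t [7.943 0.541 0.966] r [0.075 0.046 1.588] pos [ 0.4872 -0.3235  0.3399] F [-0.995   0.6415  0.616 ] time 18.3167 open 0.09378457924774189 q [ 0.2854  0.2522  0.3088  1.5509 -0.0787  1.343   0.7409]
```

Lid is seated flat: centre (0.4855, -0.3227) m, yaw 7.8°, matching the tray. Now the scanner.

```bash
python3 -m pendant '[{"tx":0.8,"ty":0,"tz":0,"rx":0,"ry":0,"rz":0.3,"fingers":94},{"tx":1.8,"ty":0,"tz":0,"rx":0,"ry":0,"rz":0.6,"fingers":94},{"tx":2.8,"ty":0.1,"tz":0,"rx":0,"ry":0,"rz":0.9,"fingers":94},{"tx":3.8,"ty":0.2,"tz":0,"rx":0,"ry":0,"rz":1.2,"fingers":94},{"tx":4.8,"ty":0.3,"tz":0,"rx":0,"ry":0,"rz":1.5,"fingers":94},{"tx":5.8,"ty":0.4,"tz":0,"rx":0,"ry":0,"rz":1.6,"fingers":94},{"tx":6.8,"ty":0.5,"tz":0,"rx":0,"ry":0,"rz":1.6,"fingers":94},{"tx":7.5,"ty":0.5,"tz":0,"rx":0,"ry":0,"rz":1.6,"fingers":94}]' >/dev/null
python3 -m pendant '[{"tx":0.4,"ty":0,"tz":0,"rx":0,"ry":0,"rz":0,"fingers":94},{"tx":0.4,"ty":0,"tz":0,"rx":0,"ry":0,"rz":0,"fingers":94},{"tx":0.4,"ty":0,"tz":0,"rx":0,"ry":0,"rz":0,"fingers":94}]' | grep -E 'pos|contact|open'
python3 go.py 0.465 -0.006 0.3 0
python3 - <<'E'
from h import *
c,im=snap("wrist","w9");np.savez("w9.npz",**c)
hsv=cv2.cvtColor(im,cv2.COLOR_RGB2HSV)
p=proj(c,[0.466,-.006,.16]);print("exp",p, hsv[int(p[1]),int(p[0])])
for lo in (40,150,180,200):
  for a,k in blobs(im,(200,100,440,345),(18,120,lo),(34,255,255),100)[:2]: print(lo,a,k.min(0),k.max(0),rect_on(c,k,.163))
E
```

```text
tool_pos: [0.4643, -0.0065, 0.3339]
contact_force: [0.2, -0.5, 0.2]
opening: 0.094
t [0.012 0.017 0.847] r [-0.001  0.003  0.006] pos [ 0.4643 -0.0065  0.3339] F [ 0.1748 -0.5103  0.1523] time 19.2333 open 0.09400800521208806 q [-0.1112  0.0183  0.0597  1.818  -0.0009  1.3054 -0.0508]
exp [317.5729 218.4341] [ 20 199 136]
40 1966.5 [295 177] [342 240] (array([0.4678, 0.0033]), array([44.4, 47.3]), 34.8)
```

Run:
```python
from h import *
im=cv2.imread("pics/w9.png")[:,:,::-1].copy();c=dict(np.load("w9.npz"));hsv=cv2.cvtColor(im,cv2.COLOR_RGB2HSV)
m=cv2.inRange(hsv,np.array((14,110,40)),np.array((36,255,255)))
v=np.where(m>0,hsv[:,:,2],0)[172:246:3,290:348:3]
print("\n".join(" ".join(f"{x:3d}" for x in r) for r in v))
a,k=blobs(im,(200,100,440,345),(14,110,40),(36,255,255),100)[0]
print(cv2.approxPolyDP(k.reshape(-1,1,2),3,True).reshape(-1,2).tolist())
```

```text
0   0   0   0   0   0   0   0   0   0   0   0   0   0   0   0   0   0   0   0
  0   0   0   0   0   0   0   0   0   0   0   0   0   0   0   0   0   0   0   0
  0   0   0   0   0   0   0   0   0   0  64 140  95   0   0   0   0   0   0   0
  0   0   0   0   0   0   0   0   0  81 121 135 126  55   0   0   0   0   0   0
  0   0   0   0   0   0   0   0 101 123 113 115 131 109   0   0   0   0   0   0
  0   0   0   0   0   0  73 115 125 106  96 101 120 129  86   0   0   0   0   0
  0   0   0   0   0  97 125 114  99  96  99  99 100 125 124  60   0   0   0   0
  0   0   0  57 111 126 108 102 100  99  98  97  96 108 129 112   0   0   0   0
  0   0  71 120 118 101  99  97 100 100  88  53  88  96 120 130  94   0   0   0
  0   0  87 129 102  99  97 102  97  71  98 120  81  96  98 129 127  65   0   0
  0   0   0 116  96  96  96  93  72 113 132 133 121  75  98 106 131  98   0   0
  0   0   0  66 100 101  74  86 124 130 136 132 130 109  83  97 103   0   0   0
  0   0   0  75  96  65 107 128 131 133 131 134 134 126  92  92  71   0   0   0
  0   0   0  73  75 115 130 130 134 131 134 134 135 131 123  7
[... 294 characters left out ...]
132 131 130 130 134 130 134 130 107   0   0
  0   0   0   0   0 121 130 129 131 131 130 129 129 130 130 128 118   0   0   0
  0   0   0   0   0   0 125 128 130 131 130 127 132 131 126 114   0   0   0   0
  0   0   0   0   0   0 116 131 133 131 132 133 130 121   0   0   0   0   0   0
  0   0   0   0   0   0   0 114 130 133 132 126 117   0   0   0   0   0   0   0
  0   0   0   0   0   0   0   0 120 130 123   0   0   0   0   0   0   0   0   0
  0   0   0   0   0   0   0   0   0   0   0   0   0   0   0   0   0   0   0   0
  0   0   0   0   0   0   0   0   0   0   0   0   0   0   0   0   0   0   0   0
[[326, 177], [295, 197], [299, 205], [297, 219], [316, 241], [342, 223], [337, 207], [341, 198]]
```

```bash
python3 - <<'E'
from h import *
c=dict(np.load("w9.npz"))
k=np.array([[298,216],[316,241],[342,223],[323,198]])
print(rect_on(c,k,.163),[plane(c,p,.163)[:2] for p in k])
print(tri([(c,k.mean(0)),(cam("top"),(337,252)),(cam("scene"),(310,199.6))]))
# collar and head far corners
k2=np.array([[326,177],[295,197],[341,198]]);print([plane(c,p,.058)[:2] for p in k2])
im=cv2.imread("pics/w9.png")[:,:,::-1].copy()
a,kk=blobs(im,(230,120,400,345),(0,0,0),(179,255,70),300)[0];print(a,kk.min(0),kk.max(0))
p=cv2.convexHull(kk.reshape(-1,1,2)).reshape(-1,2)
P=np.array([plane(c,q,.008)[:2] for q in p.astype(float)],np.float32)*1000
print(cv2.minEnclosingCircle(P),cv2.fitEllipse(P))
E
python3 go.py 0.467 -0.006 0.3 0
```

```text
(array([ 0.468 , -0.0064]), array([29.9, 29.5]), 35.8) [array([ 0.4478, -0.003 ]), array([ 0.4645, -0.0272]), array([ 0.4888, -0.0097]), array([0.4709, 0.0138])]
(array([ 0.4674, -0.0065,  0.1581]), [np.float64(0.001145890029621422), np.float64(0.0005861440428731705), np.float64(0.0008236189376736779)])
[array([0.4763, 0.0205]), array([ 0.4396, -0.0031]), array([ 0.4943, -0.0043])]
2235.5 [278 156] [348 223]
((460.8192443847656, -5.099821090698242), 47.11928176879883) ((460.7769775390625, -4.833622932434082), (92.58525085449219, 94.12158203125), 95.90007781982422)
t [0.035 0.065 0.847] r [-0.001  0.004 -0.013] pos [ 0.4644 -0.0074  0.3339] F [-1.002  -0.506   0.2544] time 19.2833 open 0.09397908672772703 q [-0.1102  0.0186  0.0607  1.8177 -0.0008  1.3054 -0.0505]
```

```bash
python3 go.py 0.468 -0.0064 0.22 35.8; python3 -m pendant '[{"tx":0.02,"ty":0.07,"tz":0.3,"rx":0,"ry":0,"rz":-1.2,"fingers":94},{"tx":0.02,"ty":0.07,"tz":0.8,"rx":0,"ry":0,"rz":-2.5,"fingers":94},{"tx":0.02,"ty":0.07,"tz":1.3,"rx":0,"ry":0,"rz":-3.9,"fingers":94},{"tx":0.02,"ty":0.07,"tz":1.9,"rx":0,"ry":0,"rz":-5.3,"fingers":94},{"tx":0.02,"ty":0.07,"tz":2.4,"rx":0,"ry":0,"rz":-6.6,"fingers":94},{"tx":0.02,"ty":0.07,"tz":2.8,"rx":0,"ry":0,"rz":-7.2,"fingers":94},{"tx":0.02,"ty":0.07,"tz":2.85,"rx":0,"ry":0,"rz":-7.2,"fingers":94},{"tx":0.02,"ty":0.07,"tz":2.85,"rx":0,"ry":0,"rz":-7.2,"fingers":94}]' |grep pos
python3 go.py 0.468 -0.0064 0.124 35.8
python3 - <<'E'
from h import *
c,im=snap("wrist","w10")
hsv=cv2.cvtColor(im,cv2.COLOR_RGB2HSV)
s=manip.sense();p=proj(c,[.468,-.0064,.163]);print("exp",p,proj(c,s["tool_pos"]))
m=cv2.inRange(hsv,np.array((14,110,40)),np.array((36,255,255)));v=np.where(m>0,hsv[:,:,2],0)
print("\n".join(" ".join(f"{x:3d}" for x in r) for r in v[200:360:6,220:410:6]))
E
```

```text
t [0.026 0.09  2.847] r [-0.002  0.004 -7.173] pos [ 0.4644 -0.0074  0.3339] F [-1.002  -0.506   0.2544] time 19.2833 open 0.09397908672772703 q [-0.1102  0.0186  0.0607  1.8177 -0.0008  1.3054 -0.0505]
tool_pos: [0.467, -0.007, 0.2195]
t [-0.003  0.031  2.388] r [-0.017 -0.006 -0.012] pos [ 0.467  -0.007   0.2195] F [ 0.5491 -0.4477  0.259 ] time 19.95 open 0.09392507656496084 q [-0.0888  0.1178  0.0407  1.9753 -0.0051  1.0502  0.5779]
exp [317.6745 260.0977] [316.9129 297.1986]
  0   0   0   0   0   0   0   0   0   0   0   0   0  79  74  73  72  66  71  64   0   0   0   0   0   0   0   0   0   0   0   0
  0   0   0   0   0   0   0   0   0   0   0   0  60 135 127 125 124 126 126 133 118   0   0   0   0   0   0   0   0   0   0   0
  0   0   0   0   0   0   0   0   0   0   0   0  57 123 102  98 101 101  98 101 113   0   0   0   0   0   0   0   0   0   0   0
  0   0   0   0   0   0   0   0   0   0   0   0  53 102 104 102 103 104  99 102 108   0   0   0   0   0   0   0   0   0   0   0
  0   0   0   0   0   0   0   0   0   0   0   0   0 102 105 104 103 100 100 104 104   0   0   0   0   0
[... 2140 characters left out ...]
   0   0   0   0   0   0   0   0   0   0   0   0   0   0   0
  0   0   0   0   0   0   0   0   0   0   0   0   0   0   0   0   0   0   0   0   0   0   0   0   0   0   0   0   0   0   0   0
  0   0   0   0   0   0   0   0   0   0   0   0   0   0   0   0   0   0   0   0   0   0   0   0   0   0   0   0   0   0   0   0
  0   0   0   0   0   0   0   0   0   0   0   0   0   0   0   0   0   0   0   0   0   0   0   0   0   0   0   0   0   0   0   0
  0   0   0   0   0   0   0   0   0   0   0   0   0   0   0   0   0   0   0   0   0   0   0   0   0   0   0   0   0   0   0   0
  0   0   0   0   0   0   0   0   0   0   0   0   0   0   0   0   0   0   0   0   0   0   0   0   0   0   0   0   0   0   0   0
```

Handle sits square and centred between the fingers (top face (296–341, 241–281), expected (318,260)). Descend and grip.

```bash
python3 -m pendant '[{"tx":0,"ty":0.02,"tz":0.5,"rx":0,"ry":0,"rz":0,"fingers":94},{"tx":0,"ty":0.02,"tz":1.1,"rx":0,"ry":0,"rz":0,"fingers":94},{"tx":0,"ty":0.02,"tz":1.7,"rx":0,"ry":0,"rz":0,"fingers":80},{"tx":0,"ty":0.02,"tz":2.2,"rx":0,"ry":0,"rz":0,"fingers":70},{"tx":0,"ty":0.02,"tz":2.39,"rx":0,"ry":0,"rz":0,"fingers":60},{"tx":0,"ty":0.02,"tz":2.39,"rx":0,"ry":0,"rz":0,"fingers":50},{"tx":0,"ty":0.02,"tz":2.39,"rx":0,"ry":0,"rz":0,"fingers":50},{"tx":0,"ty":0.02,"tz":2.39,"rx":0,"ry":0,"rz":0,"fingers":50}]' |grep -E 'pos|contact|open'
python3 go.py 0.468 -0.0064 0.124 35.8
python3 -m pendant '[{"tx":0,"ty":0,"tz":0,"rx":0,"ry":0,"rz":0,"fingers":20},{"tx":0,"ty":0,"tz":0,"rx":0,"ry":0,"rz":0,"fingers":20},{"tx":0,"ty":0,"tz":0,"rx":0,"ry":0,"rz":0,"fingers":20},{"tx":0,"ty":0,"tz":0,"rx":0,"ry":0,"rz":0,"fingers":20},{"tx":0,"ty":0,"tz":0,"rx":0,"ry":0,"rz":0,"fingers":20},{"tx":0,"ty":0,"tz":0,"rx":0,"ry":0,"rz":0,"fingers":20}]'
```

```text
tool_pos: [0.469, -0.0055, 0.1258]
contact_force: [0.2, -0.1, 1.3]
opening: 0.0575
t [-0.003 -0.033  0.045] r [0.019 0.014 0.024] pos [ 0.469  -0.0055  0.1258] F [ 0.2349 -0.1263  1.2651] time 20.6667 open 0.057475647170892624 q [-0.0866  0.242   0.0369  2.0696 -0.0119  0.8282  0.5842]
time_s: 21.17
tool_pos: [0.4682, -0.0055, 0.1246]
tool_rot: [[-0.587, 0.809, 0.0], [0.809, 0.587, -0.0], [-0.0, 0.0, -1.0]]
contact_force: [-2.2, -1.4, 6.7]
opening: 0.0319
gripper_force: 29.9
```

```bash
python3 -m pendant '[{"tx":0,"ty":0,"tz":-0.2,"rx":0,"ry":0,"rz":0,"fingers":20},{"tx":0,"ty":0,"tz":-0.7,"rx":0,"ry":0,"rz":0,"fingers":20},{"tx":0,"ty":0,"tz":-1.5,"rx":0,"ry":0,"rz":0,"fingers":20},{"tx":0,"ty":0,"tz":-2.4,"rx":0,"ry":0,"rz":0,"fingers":20},{"tx":0,"ty":0,"tz":-3.3,"rx":0,"ry":0,"rz":0,"fingers":20},{"tx":0,"ty":0,"tz":-4.2,"rx":0,"ry":0,"rz":0,"fingers":20},{"tx":0,"ty":0,"tz":-5.1,"rx":0,"ry":0,"rz":0,"fingers":20},{"tx":0,"ty":0,"tz":-6,"rx":0,"ry":0,"rz":0,"fingers":20}]' |grep -E 'pos|contact|open'
python3 go.py 0.47 0.13 0.37 -16
python3 - <<'E'
from h import *
def cen(k):
    m=cv2.moments(k.reshape(-1,1,2));return np.array([m['m10'],m['m01']])/m['m00']
for n in("top","scene","wrist"):
    c,im=snap(n,n+"11")
    for X,nm in(((.489,.334,.036),"lab"),((.4615,-.005,.008),"pad")):
        p=proj(c,X);b=[int(p[0])-45,int(p[1])-45,int(p[0])+45,int(p[1])+45];b=[max(0,v) for v in b]
        if nm=="lab":
            for a,k in blobs(im,b,(0,0,150),(179,70,255),40)[:4]: print(n,nm,p,a,cen(k),k.min(0),k.max(0),rect_on(c,k,.036))
            for a,k in blobs(im,b,(40,60,20),(95,255,255),60)[:2]: print(n,"green",a,k.min(0),k.max(0),rect_on(c,k,.06))
        else:
            for a,k in blobs(im,b,(0,0,0),(179,255,70),100)[:2]: print(n,nm,p,a,cen(k),k.min(0),k.max(0),rect_on(c,k,.008))
E
```

```text
tool_pos: [0.4672, -0.0055, 0.3665]
contact_force: [0.5, 0.3, -3.8]
opening: 0.0318
t [ 2.701  2.044 -0.087] r [-0.001  0.001 10.391] pos [ 0.4672 -0.0055  0.3665] F [ 0.546   0.2869 -3.8271] time 21.8333 open 0.03182628370505349 q [-0.0958  0.0094  0.042   1.7556 -0.0003  1.3766  0.5738]
top lab [199.0982 243.9571] 1714.5 [198.3709 212.7091] [154 198] [243 240] (array([0.5517, 0.337 ]), array([225.3, 105.4]), 89.8)
top lab [199.0982 243.9571] 967.5 [180.6815 277.6872] [154 255] [243 287] (array([0.4218, 0.3349]), array([223.4,  79.4]), 90.0)
top lab [199.0982 243.9571] 359.0 [200.4387 244.0808] [190 230] [211 258] (array([0.4889, 0.3305]), array([39. , 63.4]), 72.2)
top green 462.5 [168 223] [226 281] (array([0.4683, 0.3317]), array([114.5, 122.8]), 73.0)
top pad [334.6964 254.7938] 965.0 [338.763  234.2121] [299 209] [378 284] (array([ 0.483 , -0.0147]), array([201.8, 190.8]), 89.8)
top pad [334.6964 254.7938] 360.0 [294.9338 247.4569] [291 211] [301 285] (array([0.4788, 0.0964]), array([188.7,  21.3]), 3.2)
scene lab [437.8895 275.4355] 1132.0 [439.6558 297.492 ] [392 237] [481 31
[... 232 characters left out ...]
7 273.3687] [427 264] [449 286] (array([0.4852, 0.3345]), array([36.8, 54.2]), 72.3)
scene lab [437.8895 275.4355] 56.5 [464.174  232.0324] [455 230] [472 235] (array([0.3419, 0.3663]), array([15.6, 42.3]), 20.4)
scene green 2276.0 [411 239] [473 303] (array([0.4834, 0.3372]), array([104.8, 153.6]), 72.3)
scene pad [312.9494 232.992 ] 559.0 [309.9592 233.4091] [297 219] [330 249] (array([ 0.4639, -0.0047]), array([92.5, 87.1]), 46.8)
wrist lab [501.6074 -37.3399] 162.5 [533.2564   3.7118] [518   0] [545   7] (array([0.5467, 0.3248]), array([32.1,  7.3]), 36.0)
wrist pad [309.7248 184.8892] 4361.0 [309.9954 191.599 ] [272 151] [353 228] (array([ 0.4693, -0.0092]), array([117.2, 108.6]), 35.9)
```

```bash
python3 go.py 0.4885 0.334 0.37 36
python3 - <<'E'
from h import *
print(tri([(cam("top"),(200.44,244.08)),(cam("scene"),(438.5,274.5))]))
E
```

```text
t [ 6.575  5.385 -0.082] r [ 0.038  0.025 -0.008] pos [ 0.4686 -0.0054  0.3666] F [ 0.3496  0.2071 -4.8523] time 21.9833 open 0.03185140405913784 q [-0.0958  0.0095  0.042   1.7554 -0.0004  1.3727  0.5738]
(array([0.4879, 0.3325, 0.0375]), [np.float64(0.002340943476457593), np.float64(0.002340943476457585)])
```

```bash
python3 -m pendant '[{"tx":0.3,"ty":0.25,"tz":-0.1,"rx":0,"ry":0,"rz":0,"fingers":20},{"tx":0.9,"ty":0.7,"tz":-0.1,"rx":0,"ry":0,"rz":0,"fingers":20},{"tx":1.6,"ty":1.3,"tz":-0.1,"rx":0,"ry":0,"rz":0,"fingers":20},{"tx":2.4,"ty":1.95,"tz":-0.1,"rx":0,"ry":0,"rz":0,"fingers":20},{"tx":3.2,"ty":2.6,"tz":-0.1,"rx":0,"ry":0,"rz":0,"fingers":20},{"tx":4,"ty":3.25,"tz":-0.1,"rx":0,"ry":0,"rz":0,"fingers":20},{"tx":4.8,"ty":3.9,"tz":-0.1,"rx":0,"ry":0,"rz":0,"fingers":20},{"tx":5.5,"ty":4.5,"tz":-0.1,"rx":0,"ry":0,"rz":0,"fingers":20}]' >/dev/null
python3 go.py 0.4885 0.334 0.37 36
```

```text
t [ 1.004  0.887 -0.084] r [-0.027 -0.007  0.002] pos [0.4834 0.2807 0.3667] F [ 0.689   0.3652 -2.2429] time 22.65 open 0.0317191197817008 q [-0.4112  0.2    -0.2025  1.5458  0.04    1.4023  0.0119]
```

```bash
python3 -m pendant '[{"tx":0.5,"ty":0.45,"tz":0,"rx":0,"ry":0,"rz":0,"fingers":20},{"tx":0.85,"ty":0.75,"tz":0,"rx":0,"ry":0,"rz":0,"fingers":20},{"tx":0.95,"ty":0.85,"tz":0,"rx":0,"ry":0,"rz":0,"fingers":20},{"tx":0.95,"ty":0.85,"tz":0,"rx":0,"ry":0,"rz":0,"fingers":20},{"tx":0.95,"ty":0.85,"tz":0,"rx":0,"ry":0,"rz":0,"fingers":20}]' >/dev/null
python3 go.py 0.4885 0.334 0.2026 36
python3 - <<'E'
from h import *
c,im=snap("top","t12")
for a,k in blobs(im,(295,215,375,295),(0,0,0),(179,255,70),100)[:2]: print("padtop",a,k.min(0),k.max(0),rect_on(c,k,.008))
hsv=cv2.cvtColor(im,cv2.COLOR_RGB2HSV)
c,im=snap("scene","s12")
for a,k in blobs(im,(270,195,350,265),(0,0,0),(179,255,70),100)[:2]: print("padscene",a,k.min(0),k.max(0),rect_on(c,k,.008))
c,im=snap("wrist","w12")
print(proj(c,(.461,-.005,.008)),proj(c,(.4885,.334,.036)))
for a,k in blobs(im,(0,0,640,345),(0,0,0),(179,255,70),300)[:6]: print("wr",a,k.min(0),k.max(0),rect_on(c,k,.008))
E
```

```text
t [0.137 0.07  4.115] r [-0.022  0.004 -0.013] pos [0.4897 0.3282 0.3672] F [ 0.4869  0.141  -3.537 ] time 23.0667 open 0.0318797722423999 q [-0.4671  0.261  -0.2223  1.4703  0.0578  1.4186 -0.0638]
padtop 1011.0 [317 237] [353 273] (array([ 0.4611, -0.0058]), array([91.5, 91.4]), 89.9)
[178.1025 348.6285] [317.8798 188.1661]
wr 11637.5 [168 163] [358 321] (array([0.4634, 0.2166]), array([306.3, 206.6]), 56.6)
wr 5168.0 [352  79] [434 161] (array([0.5205, 0.4631]), array([106.6, 104.8]), 82.3)
wr 383.0 [276 289] [354 304] (array([0.5829, 0.1958]), array([119.1,  24.6]), 37.5)
```

```bash
python3 -m pendant '[{"tx":0.12,"ty":0.06,"tz":0.4,"rx":0,"ry":0,"rz":0,"fingers":20},{"tx":0.12,"ty":0.06,"tz":1,"rx":0,"ry":0,"rz":0,"fingers":20},{"tx":0.12,"ty":0.06,"tz":1.7,"rx":0,"ry":0,"rz":0,"fingers":20},{"tx":0.12,"ty":0.06,"tz":2.4,"rx":0,"ry":0,"rz":0,"fingers":20},{"tx":0.12,"ty":0.06,"tz":3.1,"rx":0,"ry":0,"rz":0,"fingers":20},{"tx":0.12,"ty":0.06,"tz":3.6,"rx":0,"ry":0,"rz":0,"fingers":20},{"tx":0.12,"ty":0.06,"tz":3.9,"rx":0,"ry":0,"rz":0,"fingers":20},{"tx":0.12,"ty":0.06,"tz":4.05,"rx":0,"ry":0,"rz":0,"fingers":20}]' | grep -E 'pos|contact'
python3 -m pendant '[{"tx":0,"ty":0,"tz":0,"rx":0,"ry":0,"rz":0,"fingers":20},{"tx":0,"ty":0,"tz":0,"rx":0,"ry":0,"rz":0,"fingers":20}]' >/dev/null
python3 go.py 0.4885 0.334 0.2026 36
```

```text
tool_pos: [0.4887, 0.3333, 0.205]
contact_force: [-0.0, -0.1, -2.3]
t [ 0.004 -0.024  0.118] r [ 0.013  0.002 -0.012] pos [0.4894 0.3344 0.2073] F [ 0.0973 -0.5193 -2.1182] time 24.05 open 0.031838243594645786 q [-0.4773  0.3665 -0.2217  1.6902  0.0891  1.0935 -0.0984]
```

```bash
python3 -m pendant '[{"tx":0,"ty":-0.02,"tz":0.1,"rx":0,"ry":0,"rz":0,"fingers":20},{"tx":0,"ty":-0.02,"tz":0.1,"rx":0,"ry":0,"rz":0,"fingers":20},{"tx":0,"ty":-0.02,"tz":0.1,"rx":0,"ry":0,"rz":0,"fingers":20},{"tx":0,"ty":-0.02,"tz":0.1,"rx":0,"ry":0,"rz":0,"fingers":20},{"tx":0,"ty":-0.02,"tz":0.1,"rx":0,"ry":0,"rz":0,"fingers":20},{"tx":0,"ty":-0.02,"tz":0.1,"rx":0,"ry":0,"rz":0,"fingers":20},{"tx":0,"ty":-0.02,"tz":0.1,"rx":0,"ry":0,"rz":0,"fingers":20},{"tx":0,"ty":-0.02,"tz":0.1,"rx":0,"ry":0,"rz":0,"fingers":20}]' | grep -E 'pos|contact'
for i in 1 2; do python3 -m pendant '[{"tx":0,"ty":0,"tz":0,"rx":0,"ry":0,"rz":0,"fingers":20},{"tx":0,"ty":0,"tz":0,"rx":0,"ry":0,"rz":0,"fingers":20},{"tx":0,"ty":0,"tz":0,"rx":0,"ry":0,"rz":0,"fingers":20},{"tx":0,"ty":0,"tz":0,"rx":0,"ry":0,"rz":0,"fingers":20},{"tx":0,"ty":0,"tz":0,"rx":0,"ry":0,"rz":0,"fingers":20},{"tx":0,"ty":0,"tz":0,"rx":0,"ry":0,"rz":0,"fingers":20},{"tx":0,"ty":0,"tz":0,"rx":0,"ry":0,"rz":0,"fingers":20},{"tx":0,"ty":0,"tz":0,"rx":0,"ry":0,"rz":0,"fingers":20}]' | grep -E 'pos|rot'; done
python3 - <<'E'
from h import *
c,im=snap("scene","s13");np.savez("x.npz",1)
for p,lo,hi in(("handle",(18,120,60),(34,255,255)),):
    for X in((.489,.334,.136),): q=proj(c,X).astype(int);print(q)
    for a,k in blobs(im,(q[0]-40,q[1]-50,q[0]+40,q[1]+40),lo,hi,40)[:3]: print(p,a,k.min(0),k.max(0),cv2.minAreaRect(k))
print(proj(c,(.489,.334,.205)),proj(c,(.489,.334,.136)),proj(c,(.489,.334,.086)))
E
```

```text
tool_pos: [0.4883, 0.3339, 0.2023]
contact_force: [0.9, -0.9, -3.0]
tool_pos: [0.4882, 0.3339, 0.2022]
tool_rot: [[-0.587, 0.809, -0.0], [0.809, 0.587, -0.0], [-0.0, -0.0, -1.0]]
tool_pos: [0.4882, 0.3339, 0.2022]
tool_rot: [[-0.587, 0.809, 0.0], [0.809, 0.587, -0.0], [-0.0, -0.0, -1.0]]
[446 253]
handle 746.5 [434 216] [473 266] ((454.75341796875, 244.6575469970703), (35.112342834472656, 49.625450134277344), 20.556045532226562)
[452.686  236.9341] [446.183  253.8553] [441.8836 265.0426]
```

```bash
python3 -m pendant '[{"tx":0,"ty":0,"tz":-0.3,"rx":0,"ry":0,"rz":0,"fingers":20},{"tx":0,"ty":0,"tz":-0.9,"rx":0,"ry":0,"rz":0,"fingers":20},{"tx":0,"ty":0,"tz":-1.7,"rx":0,"ry":0,"rz":0,"fingers":20},{"tx":0,"ty":0,"tz":-2.5,"rx":0,"ry":0,"rz":0,"fingers":20},{"tx":0,"ty":0,"tz":-3.3,"rx":0,"ry":0,"rz":0,"fingers":20},{"tx":0,"ty":0,"tz":-4,"rx":0,"ry":0,"rz":0,"fingers":20},{"tx":0,"ty":0,"tz":-4.2,"rx":0,"ry":0,"rz":0,"fingers":20},{"tx":0,"ty":0,"tz":-4.2,"rx":0,"ry":0,"rz":0,"fingers":20}]' | grep -E 'pos|contact'
python3 -m pendant '[{"tx":-0.3,"ty":-0.25,"tz":0,"rx":0,"ry":0,"rz":0,"fingers":20},{"tx":-0.9,"ty":-0.7,"tz":0,"rx":0,"ry":0,"rz":0,"fingers":20},{"tx":-1.6,"ty":-1.3,"tz":0,"rx":0,"ry":0,"rz":0,"fingers":20},{"tx":-2.4,"ty":-2,"tz":0,"rx":0,"ry":0,"rz":0,"fingers":20},{"tx":-3.2,"ty":-2.7,"tz":0,"rx":0,"ry":0,"rz":0,"fingers":20},{"tx":-4,"ty":-3.4,"tz":0,"rx":0,"ry":0,"rz":0,"fingers":20},{"tx":-4.8,"ty":-4.1,"tz":0,"rx":0,"ry":0,"rz":0,"fingers":20},{"tx":-5.5,"ty":-4.7,"tz":0,"rx":0,"ry":0,"rz":0,"fingers":20}]' | grep -E 'pos|contact'
python3 go.py 0.462 -0.0055 0.36 36
```

```text
tool_pos: [0.4887, 0.3344, 0.373]
contact_force: [-0.5, -0.3, -3.3]
tool_pos: [0.4637, 0.0427, 0.3687]
contact_force: [0.7, -0.2, -3.8]
t [-0.953 -0.741  0.219] r [-0.021 -0.012 -0.016] pos [0.4637 0.0427 0.3687] F [ 0.6625 -0.2136 -3.7657] time 27.4333 open 0.03167124317575771 q [-0.1364  0.0085 -0.0218  1.7517  0.0001  1.3835  0.4688]
```

```bash
python3 -m pendant '[{"tx":-0.5,"ty":-0.4,"tz":0,"rx":0,"ry":0,"rz":0,"fingers":20},{"tx":-0.85,"ty":-0.68,"tz":0.2,"rx":0,"ry":0,"rz":0,"fingers":20},{"tx":-0.93,"ty":-0.72,"tz":0.7,"rx":0,"ry":0,"rz":0,"fingers":20},{"tx":-0.93,"ty":-0.72,"tz":1.4,"rx":0,"ry":0,"rz":0,"fingers":20},{"tx":-0.93,"ty":-0.72,"tz":2.1,"rx":0,"ry":0,"rz":0,"fingers":20},{"tx":-0.93,"ty":-0.72,"tz":2.8,"rx":0,"ry":0,"rz":0,"fingers":20},{"tx":-0.93,"ty":-0.72,"tz":3.4,"rx":0,"ry":0,"rz":0,"fingers":20},{"tx":-0.93,"ty":-0.72,"tz":3.7,"rx":0,"ry":0,"rz":0,"fingers":20}]' | grep -E 'pos|contact'
python3 -m pendant '[{"tx":0,"ty":0,"tz":0.5,"rx":0,"ry":0,"rz":0,"fingers":20},{"tx":0,"ty":0,"tz":0.9,"rx":0,"ry":0,"rz":0,"fingers":20},{"tx":0,"ty":0,"tz":1.1,"rx":0,"ry":0,"rz":0,"fingers":20},{"tx":0,"ty":0,"tz":1.1,"rx":0,"ry":0,"rz":0,"fingers":20},{"tx":0,"ty":0,"tz":1.1,"rx":0,"ry":0,"rz":0,"fingers":20}]' | grep -E 'pos|contact'
python3 go.py 0.462 -0.0055 0.1246 36
```

```text
tool_pos: [0.4611, -0.0022, 0.2181]
contact_force: [-0.7, -0.6, -3.8]
tool_pos: [0.4633, -0.0018, 0.1781]
contact_force: [0.7, -0.1, -2.4]
t [-0.056 -0.078  1.337] r [-0.012 -0.006 -0.011] pos [ 0.4633 -0.0018  0.1781] F [ 0.7331 -0.1211 -2.3835] time 28.5167 open 0.03163340901726728 q [-0.0837  0.16    0.0232  2.0305 -0.0044  0.9524  0.5691]
```

```bash
python3 -m pendant '[{"tx":-0.04,"ty":-0.07,"tz":0.3,"rx":0,"ry":0,"rz":0,"fingers":20},{"tx":-0.05,"ty":-0.08,"tz":0.6,"rx":0,"ry":0,"rz":0,"fingers":20},{"tx":-0.05,"ty":-0.08,"tz":0.85,"rx":0,"ry":0,"rz":0,"fingers":20},{"tx":-0.05,"ty":-0.08,"tz":1.05,"rx":0,"ry":0,"rz":0,"fingers":20},{"tx":-0.05,"ty":-0.08,"tz":1.15,"rx":0,"ry":0,"rz":0,"fingers":20},{"tx":-0.05,"ty":-0.08,"tz":1.2,"rx":0,"ry":0,"rz":0,"fingers":20},{"tx":-0.05,"ty":-0.08,"tz":1.22,"rx":0,"ry":0,"rz":0,"fingers":20},{"tx":-0.05,"ty":-0.08,"tz":1.24,"rx":0,"ry":0,"rz":0,"fingers":20}]' | grep -E 'pos|contact'
python3 go.py 0.462 -0.0055 0.1246 36
```

```text
tool_pos: [0.4626, -0.0051, 0.129]
contact_force: [-0.1, 0.0, -3.3]
t [ 0.001 -0.019  0.11 ] r [ 0.005  0.004 -0.008] pos [ 0.4626 -0.0051  0.129 ] F [-0.0921  0.0345 -3.3082] time 29.1833 open 0.03165909992245328 q [-0.0774  0.2273  0.0245  2.0797 -0.0073  0.8342  0.579 ]
```

```bash
python3 -m pendant '[{"tx":0,"ty":-0.01,"tz":0.03,"rx":0,"ry":0,"rz":0,"fingers":20},{"tx":0,"ty":-0.01,"tz":0.05,"rx":0,"ry":0,"rz":0,"fingers":20},{"tx":0,"ty":-0.01,"tz":0.07,"rx":0,"ry":0,"rz":0,"fingers":20},{"tx":0,"ty":-0.01,"tz":0.08,"rx":0,"ry":0,"rz":0,"fingers":20},{"tx":0,"ty":-0.01,"tz":0.09,"rx":0,"ry":0,"rz":0,"fingers":20},{"tx":0,"ty":-0.01,"tz":0.09,"rx":0,"ry":0,"rz":0,"fingers":20}]' | grep -E 'pos|contact'
python3 -m pendant '[{"tx":0,"ty":0,"tz":0.01,"rx":0,"ry":0,"rz":0,"fingers":20},{"tx":0,"ty":0,"tz":0.02,"rx":0,"ry":0,"rz":0,"fingers":20},{"tx":0,"ty":0,"tz":0.02,"rx":0,"ry":0,"rz":0,"fingers":20}]' | grep -E 'pos|contact'
```

```text
tool_pos: [0.462, -0.0053, 0.1251]
contact_force: [-1.2, 0.8, -3.5]
tool_pos: [0.4622, -0.0054, 0.1246]
contact_force: [-2.8, 0.3, 4.7]
```

```bash
python3 -m pendant '[{"tx":0,"ty":0,"tz":0,"rx":0,"ry":0,"rz":0,"fingers":60},{"tx":0,"ty":0,"tz":0,"rx":0,"ry":0,"rz":0,"fingers":70},{"tx":0,"ty":0,"tz":0,"rx":0,"ry":0,"rz":0,"fingers":80},{"tx":0,"ty":0,"tz":0,"rx":0,"ry":0,"rz":0,"fingers":80},{"tx":0,"ty":0,"tz":0,"rx":0,"ry":0,"rz":0,"fingers":80},{"tx":0,"ty":0,"tz":-0.1,"rx":0,"ry":0,"rz":0,"fingers":80},{"tx":0,"ty":0,"tz":-0.4,"rx":0,"ry":0,"rz":0,"fingers":80},{"tx":0,"ty":0,"tz":-0.9,"rx":0,"ry":0,"rz":0,"fingers":80}]' | grep -E 'pos|contact|open'
python3 -m pendant '[{"tx":0,"ty":0,"tz":-0.7,"rx":0,"ry":0,"rz":0,"fingers":90},{"tx":0,"ty":0,"tz":-1.5,"rx":0,"ry":0,"rz":0,"fingers":90},{"tx":0,"ty":0,"tz":-2.4,"rx":0,"ry":0,"rz":0,"fingers":90},{"tx":0,"ty":0,"tz":-3.3,"rx":0,"ry":0,"rz":0,"fingers":90},{"tx":0,"ty":0,"tz":-4.1,"rx":0,"ry":0,"rz":0,"fingers":90},{"tx":0,"ty":0,"tz":-4.1,"rx":0,"ry":0,"rz":0,"fingers":90},{"tx":0,"ty":0,"tz":-4.1,"rx":0,"ry":0,"rz":0,"fingers":90}]' | grep -E 'pos|contact|open'
python3 - <<'E'
from h import *
c,im=snap("wrist","w14");hsv=cv2.cvtColor(im,cv2.COLOR_RGB2HSV)
print(proj(c,[.462,-.0055,.163]))
for lo in(40,118):
  for a,k in blobs(im,(200,100,440,345),(14,110,lo),(36,255,255),100)[:2]: print(a,k.min(0),k.max(0),rect_on(c,k,.163))
a,kk=blobs(im,(230,100,400,345),(0,0,0),(179,255,70),300)[0]
P=np.array([plane(c,q,.008)[:2] for q in kk.astype(float)],np.float32)*1000
print("pad",cv2.minEnclosingCircle(P))
c,im=snap("top","t14")
for a,k in blobs(im,(0,0,640,480),(18,100,100),(34,255,255),800)[:8]: print("ytop",a,cv2.minAreaRect(k)[0])
c,im=snap("scene","s14")
for a,k in blobs(im,(280,180,345,260),(18,120,60),(34,255,255),40): print("scanS",a,k.min(0),k.max(0))
E
```

```text
tool_pos: [0.4611, -0.0054, 0.1597]
contact_force: [0.2, -0.7, 0.2]
opening: 0.079
tool_pos: [0.4626, -0.0053, 0.3259]
contact_force: [0.6, 0.1, -0.5]
opening: 0.0901
[314.6836 221.5388]
1934.0 [294 183] [333 238] (array([0.4555, 0.0018]), array([35. , 50.6]), 35.9)
919.5 [298 206] [330 238] (array([ 0.4617, -0.0064]), array([28.9, 30.1]), 35.2)
pad ((460.47393798828125, -4.777371406555176), 47.18083190917969)
ytop 8968.5 (145.4825439453125, 109.34912872314453)
ytop 4144.0 (23.124109268188477, 190.30731201171875)
ytop 1273.0 (466.6599426269531, 244.11996459960938)
ytop 1240.0 (187.5, 311.0)
scanS 554.5 [303 192] [322 233]
```

Scanner stands upright within about 2 mm of the pad centre, the lid is in the tray, and the arm is clear.

```bash
python3 -c "
from workcell import manip
print(manip.finish_job())"
```

```text
the job is handed in; nothing more can be done
None
```

I've handed in the job with no verdict returned: the lid is flat in the tray after a regrasp on the mat, and the scanner was held about 5 cm over the label for over a second, then stood upright within about 2 mm of the pad's centre; bystanders weren't re-measured at the end.

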